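# Load the tumbling barrel

## Robot

A 6-joint arm with a two-finger parallel gripper is mounted at the origin on the work surface. World frame = base frame: x ahead of the robot, y to its left, z up, the work surface at z = 0. Lengths are in m, angles in rad, forces in N, time in s.
With the tool pointing down it reaches from about 0.4 to 0.825 m from the base axis. Payload 7 kg.
Tool frame: the origin (TCP) lies midway between the tips of the shut fingers; the grasp point (between the pads) lies arm.hold_point_z behind it (arm.hold_point_z is the distance from the TCP to the grasp point, in m); z points along the fingers, y is the line along which they close (so a half turn about z gives the same grasp; the last joint's range is limited). The gripper opens to 88 mm and grips with 3 to 60 N. Pads are 19 mm wide; open, the fingers measure 130 mm over their backs; the gripper's body (78 mm by 193 mm) begins 47 mm behind the grasp point.
Start: joints at [-0.913, 0.359, 0.012, 0, -1.224, -0.288], TCP at [0.244, -0.629, 0.227] pointing down, gripper open.
Joint ranges: [-3.07, 3.07], [-1.43, 2.12], [-1.02, 1.25], [-3.03, 1.67], [-3.05, -0], [-3.03, 3.03]. Speed limits (rad/s): [2.39, 2.39, 3.01, 3.14, 3.14, 3.14].

## Interface

Orientations are given as [roll, pitch, yaw] about the fixed x, y, z axes, in that order (R = Rz(yaw) Ry(pitch) Rx(roll)).
In Python, from station import arm gives the robot as it stands.
- The arm moves only by the shell command python3 -m crank 'ROWS' [OPENING] [FORCE]. ROWS is JSON, a list that holds one entry, the list of rows, each a list of 4 numbers: the shift along the tool's x, y, z in units of 25 mm (1.0 is 25 mm), then the turn about the tool's z in units of 5 degrees (1.0 is 5 degrees). A call has 1 to 12 rows; each row is the pose to reach, as a shift and turn from the pose commanded when the call began, along the tool's axes at that moment; what a row does not reach only later rows make up. A row lasts 1/8 s, in which the tool goes at most 62.5 mm and 10.7 degrees, less where a joint would pass 70% of its speed; a pose out of reach is approached as far as the arm can. A call with a gripper value outside its range is refused whole. OPENING is the closure, from 0 (fully open) to 1 (shut), set as the call begins (- or left out, the last holds). The fingers move at their own pace and stop on an object; FORCE is the grip in N (left out, the last holds). Time passes only in rows, so rows that repeat a pose let the fingers close. It gives the time, the measured TCP pose, the force, the opening and the grip force at its end, in the units of the state.
- arm.get_state(): the state, without advancing time (a new reading comes with each control period).
- arm.grab_frame(name): name is "scene" or "top" or "wrist"; returns (picture, depth): 400x640x3 uint8, red, green, blue; 400x640 float32, m along the optical axis (not along the pixel's ray), 0 where there is no reading.
- arm.get_calibration(name): a dict with "mtx" (3x3 intrinsics, pixels), "k1" (the pictures are not rectified: a ray, as slopes to the right and down, at radius r is drawn at 1 + k1 r^2 times it, then the intrinsics apply), "R" (3x3) and "t" (3): a world point X has camera coordinates R X + t; the wrist camera has in their place "mount" (4x4, takes a point from camera to tool coordinates, whose origin is the TCP and whose axes are the flange's). Camera axes: x right, y down, z forward; pixel columns grow to the right and rows downward; lengths in m; the calibration is good to about 2 mm. A picture is of the moment at which its call begins: read the wrist's pose just before it. get_calibration takes no time and is no camera call.
- arm.job_done(): hands the job in; it is judged then, once.
Trained networks look in the newest picture that a camera, given by its name, has taken for a name from the list of things; names that differ only in an ending like _2 or _b are one class to them, and where a whole thing is asked for, a point or a joint stands for the part that bears it (a point fixed in the world has none). Each returns a list of dicts, best first, with "score" (0 to 1); they miss things now and then, are a little off and sometimes report something else, mostly with a low value. They report only what shows in the picture. A call takes as long as a camera call. They do not tell look-alikes from the thing itself.
- arm.recognise(thing, camera): "extent" ([left, top, width, height] in pixels, round what is visible of it).
- arm.trace(thing, camera): "mask" (400x640 bool, what is visible of it) and "extent" ([left, top, width, height] in pixels, round what is visible of it).
The state is a dict: "t": time; "q": joint angles; "qd": joint speeds; "joint_efforts": joint torques, N m; "eef_pos": TCP position; "ee_rot": TCP orientation; "force": force on the tool from outside, world axes, zero at the start; "moment": the same for the moment, N m; "width": finger opening in m; "gripper_force": force on a finger pad.
Only numpy, scipy, OpenCV 4.12 (cv2) and the standard library are available. Lean on these libraries where they do the work, as an engineer would, in place of code of your own. Each camera call takes 0.05 s, during which the arm holds its last target. There are 200 camera calls.

## Task

Get the castings ready for polishing: stand the fallen tumbling barrel upright on the bench, then lift the scoop tray with its castings and tip it at the barrel's mouth so that they slide in. The castings lying loose on the bench go into the barrel too. Leave the empty scoop lying flat on the bench and the barrel standing with its lid properly on, and do not disturb the other things on the bench.

Things in the scene. Friction and masses are not known exactly. Their poses are not given: they have to be found in the camera images.
- barrel_c (a point): tumbling barrel, black rubber with two grey bands, 280 g: eight-sided open pot 66 mm across flats, 95 mm tall, walls 4 mm, bottom 5 mm. Its centre, half-way up the axis; +z from closed bottom to open mouth, +x, +y through the middles of flats. It starts fallen, lying on one flat: axis level, 33 mm above the bench, two flats upright at its sides.
- barrel_mouth (a point): centre of the barrel's open mouth, in the plane of the rim, 47.5 mm along +z from the barrel's centre; the mouth is 58 mm across flats inside; axes as the barrel's
- lid_knob (a point): the barrel's lid, 70 g: grey disc 68 x 6 mm, black knob on top (22 mm across, 22 mm tall), plug below (49 mm across, 8 mm deep, tapered to 42 mm) that drops into the barrel's mouth until the disc rests on the rim. It lies plug down on the bench. Point on its axis, half-way up the knob: 26 mm above the plug's foot, 18 mm above the disc's underside. +z up.
- scoop: scoop tray, bare aluminium with wooden handle, 130 g: pan 130 mm long, 56 mm wide (50 inside), sheet 3 mm, side walls 19 mm tall, back wall 26 mm, no front wall. Origin on its underside, 60 mm ahead of the back, 70 mm behind the front lip; +x from handle to lip, +z up. It starts flat on the bench carrying two to four castings; they start to slide at 28 to 34 degrees of tilt.
- scoop_grip (a point): middle of the scoop's handle, 112 mm behind the scoop's origin, 28 mm above its underside; the handle is a straight bar along the scoop's x, 75 mm long, 14 mm wide (y), 22 mm tall (z, 17 to 39 mm above the underside); axes as the scoop's
- scoop_lip (a point): middle of the scoop's open front edge, on the upper face of its floor, 70 mm ahead of the scoop's origin and 3 mm above its underside; axes as the scoop's
- cast0_c (a point): chunky brass casting, a square block 18 mm wide and 14 mm tall with a smaller 13 mm square face on top, 17 mm tall in all; its centre, 8.5 mm above its foot. It starts on the scoop. May be absent (then None). About 36 g.
- cast1_c (a point): chunky brass casting, a round blank 20 mm across and 13 mm tall with a smaller 13 mm boss on top, 17 mm tall in all; its centre, 8.5 mm above its foot. It starts on the scoop. May be absent (then None). About 36 g.
- cast2_c (a point): chunky brass casting, a square block 18 mm wide and 14 mm tall with a smaller 13 mm square face on top, 17 mm tall in all; its centre, 8.5 mm above its foot. It starts on the scoop. May be absent (then None). About 36 g.
- cast3_c (a point): chunky brass casting, a round blank 20 mm across and 13 mm tall with a smaller 13 mm boss on top, 17 mm tall in all; its centre, 8.5 mm above its foot. It starts on the scoop. May be absent (then None). About 36 g.
- stray0_c (a point): chunky brass casting, a round blank 20 mm across and 13 mm tall with a smaller 13 mm boss on top, 17 mm tall in all; its centre, 8.5 mm above its foot. It starts loose on the bench. May be absent (then None). About 36 g.
- stray1_c (a point): chunky brass casting, a square block 18 mm wide and 14 mm tall with a smaller 13 mm square face on top, 17 mm tall in all; its centre, 8.5 mm above its foot. It starts loose on the bench. May be absent (then None). About 36 g.
- stray2_c (a point): chunky brass casting, a square block 18 mm wide and 14 mm tall with a smaller 13 mm square face on top, 17 mm tall in all; its centre, 8.5 mm above its foot. It starts loose on the bench. May be absent (then None). About 36 g.
- stray3_c (a point): chunky brass casting, a round blank 20 mm across and 13 mm tall with a smaller 13 mm boss on top, 17 mm tall in all; its centre, 8.5 mm above its foot. It starts loose on the bench. May be absent (then None). About 36 g.
- jarlid_c (a point): bystander, to be left alone: round brass jar lid, 60 mm across, 14 mm tall, lying flat; centre
- scissors_c (a point): bystander, to be left alone: closed scissors lying flat, 120 mm long, under 10 mm tall; pivot
- amber_c (a point): bystander, to be left alone: small amber glass bottle, 44 mm across, 95 mm tall; centre, half-way up
- pot_white_c (a point): bystander, to be left alone: white plastic jar, 60 mm across, 85 mm tall; centre, half-way up
- pot_dark_c (a point): bystander, to be left alone: low black jar, 56 mm across, 50 mm tall; centre, half-way up
- burs_c (a point): bystander, to be left alone: wooden block, 70 x 50 mm, 28 mm tall, with small steel burs standing in it (49 mm tall with them); centre of the block
Things that resemble listed ones, but are neither listed nor needed, are in the scene too. What is shaped like the part that bears barrel_c but pink is not meant.

How it is judged:
By the outcome, as a careful person would: the job done as asked, in the order asked, and still so for the second after the job is handed in, with the robot touching nothing.
Of cast0, cast1, cast2, cast3 only 2 to 4 are there at a start; the rules pass over those that are not, and their reading is None.
Of stray0, stray1, stray2, stray3 only 2 to 4 are there at a start; the rules pass over those that are not, and their reading is None.
At some moment in a run one of barrel, lid, stray0, stray1, stray2, stray3 may be knocked a few centimetres aside while the robot is not near it.
It also fails if it takes over 208 s, if anything falls off the work surface, if the arm or the gripper's body presses on something with over 40 N, if the wrist force passes 120 N, or if a joint passes its speed limit or range.

## Working session

There is one attempt and no reset: what is moved stays moved. The work goes in short steps, Python scripts to look and compute and a shell command to move; the robot and the scene stay as the last step left them, time stands still between calls to the robot, and variables do not carry over. Pictures are saved under pics/ and viewed, at most 14 in all, crops included, and the job is handed in when it is done.

```bash
ls; mkdir -p pics; cat > h.py <<'E'
import numpy as np, cv2, json
from scipy.spatial.transform import Rotation as Ro
from station import arm
def pose():
    s=arm.get_state(); return np.array(s["eef_pos"]),Ro.from_euler('xyz',s["ee_rot"]).as_matrix(),s
def cam(name):
    c=arm.get_calibration(name); K=np.array(c["mtx"]);k=c["k1"]
    if "mount" in c:
        p,R,_=pose(); M=np.array(c["mount"]); Rc=R@M[:3,:3]; o=R@M[:3,3]+p
    else:
        Rc=np.array(c["R"]).T; o=-Rc@np.array(c["t"])
    return K,k,Rc,o
def rays(C,uv):
    K,k,Rc,o=C
    s=cv2.undistortPoints(np.array(uv,float).reshape(-1,1,2),K,np.array([k,0,0,0.]))[:,0]
    return np.c_[s,np.ones(len(s))]
def pts(C,uv,d):  # with depth along axis
    return (rays(C,uv)*np.array(d).reshape(-1,1))@C[2].T+C[3]
def onz(C,uv,z):
    r=rays(C,uv)@C[2].T; return C[3]+r*((z-C[3][2])/r[:,2:])
def proj(C,X):
    K,k,Rc,o=C; return cv2.projectPoints(((np.atleast_2d(X)-o)@Rc),np.zeros(3),np.zeros(3),K,np.array([k,0,0,0.]))[0][:,0]
def cloud(C,d,mask):
    v,u=np.nonzero(mask&(d>0)); return pts(C,np.c_[u,v],d[v,u])
def look(name):
    C=cam(name); im,d=arm.grab_frame(name); return C,im,d
def save(fn,im,scale=1,box=None):
    if box: im=im[box[1]:box[3],box[0]:box[2]]
    cv2.imwrite('pics/'+fn,cv2.resize(im[:,:,::-1],None,fx=scale,fy=scale,interpolation=cv2.INTER_CUBIC))
E
python3 - <<'E'
from h import *
for n in("top","scene"):
    C,im,d=look(n); save(n+"0.png",im,1.25); print(n,C[3],C[2][:,2])
    np.savez(n+"0.npz",im=im,d=d)
    if n=="top" or 1:
        for th in["barrel_c","lid_knob","scoop","cast0_c","cast1_c","stray0_c","stray1_c","jarlid_c"]:
            for r in arm.trace(th,n):
                P=cloud(C,d,r["mask"]); print(th,round(r["score"],2),r["extent"],r["mask"].sum(),np.median(P,0).round(3) if len(P) else None)
p,R,s=pose();print(p,R.round(3),s["t"],s["width"],s["force"],arm.hold_point_z)
E
```

```text
pics
top [ 0.44754979 -0.0311765   1.24714576] [ 0.11380785  0.00689318 -0.99347887]
barrel_c 0.9 [309.4, 235.8, 45.1, 36.3] 1100 [ 0.473 -0.033  0.063]
barrel_c 0.84 [235.4, 257.8, 47.6, 36.6] 1221 [0.414 0.135 0.062]
lid_knob 0.69 [304.1, 172.1, 23.9, 25.8] 589 [0.637 0.013 0.015]
scoop 0.77 [186.9, 200.8, 32.2, 95.7] 1309 [0.502 0.279 0.007]
cast0_c 0.6 [203.1, 242.0, 13.5, 9.8] 65 [0.482 0.264 0.018]
cast0_c 0.46 [393.1, 257.1, 10.9, 6.1] 45 [ 0.463 -0.199  0.014]
cast1_c 0.63 [187.9, 202.2, 31.4, 93.5] 1415 [0.507 0.283 0.007]
stray0_c 0.6 [446.0, 256.3, 9.6, 8.7] 58 [ 0.46  -0.325  0.014]
stray0_c 0.41 [190.1, 201.2, 27.0, 95.2] 1484 [0.505 0.28  0.006]
stray1_c 0.51 [486.4, 230.5, 6.1, 6.9] 34 [ 0.523 -0.42   0.017]
jarlid_c 0.94 [377.5, 191.2, 22.6, 24.1] 424 [ 0.602 -0.17   0.014]
jarlid_c 0.46 [308.4, 236.2, 42.9, 36.0] 1163 [ 0.473 -0.032  0.062]
scene [1.07771791 0.41008612 0.93293918] [-0.44074264 -0.42250657 -0.79198114]
barrel_c 0.64 [396.2, 177.6, 48.4, 49.3] 1256 [0.434 0.148 0.057]
barrel_c 0.58 [333.9, 154.6, 38.5, 47.3] 1172 [ 0.49  -0.018  0.056]
barrel_c 0.37 [210.8, 175.0, 24.4, 38.0] 778 [ 0.752 -0.203  0.065]
lid_knob 0.92 [305.3, 219.4, 28.2, 26.7] 539 [0.646 0.019 0.015]
cast0_c 0.41 [444.0, 253.1, 7.9, 5.0] 73 [0.489 0.27  0.018]
cast1_c 0.74 [330.1, 153.5, 45.7, 48.1] 1203 [ 0.489 -0.018  0.055]
stray0_c 0.41 [272.6, 121.8, 7.0, 7.5] 42 [ 0.466 -0.323  0.013]
stray0_c 0.36 [379.1, 321.7, 42.2, 42.6] 1048 [0.736 0.318 0.029]
stray1_c 0.39 [234.3, 117.8, 10.0, 8.2] 64 [ 0.527 -0.419  0.011]
jarlid_c 0.87 [268.1, 173.8, 27.3, 21.0] 386 [ 0.608 -0.165  0.014]
[ 0.24394695 -0.62934944  0.22658138] [[-0.932 -0.361  0.   ]
 [-0.361  0.932 -0.   ]
 [-0.    -0.    -1.   ]] 0.9 0.08779570444759906 [ 1.41095715  0.23729257 -0.74076982] 0.0188
```

View pics/top0.png

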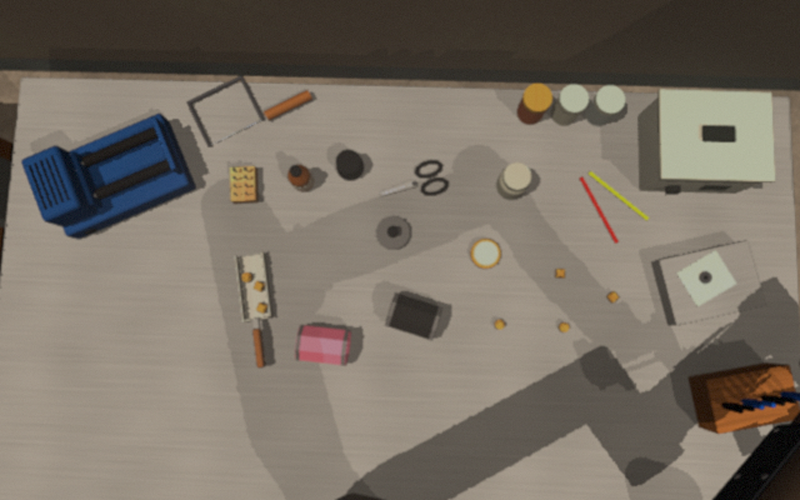

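View pics/scene0.png

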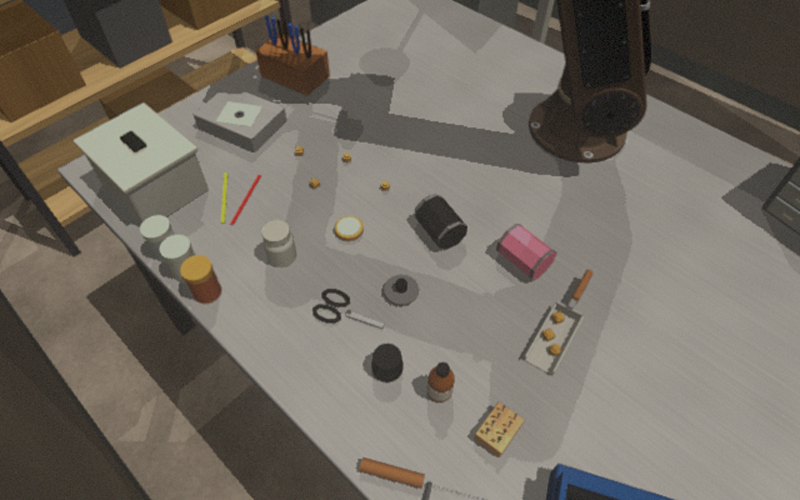

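```bash
python3 - <<'E'
from h import *
a=np.load("top0.npz");C=cam("top");b=np.load("scene0.npz")
x=cv2.resize(a["im"][200:310,170:380],None,fx=3.8,fy=3.8,interpolation=cv2.INTER_CUBIC)[:, :790]
y=cv2.resize(b["im"][140:210,320:500],None,fx=2.5,fy=2.5,interpolation=cv2.INTER_CUBIC)
y=cv2.copyMakeBorder(y,0,0,0,790-y.shape[1],cv2.BORDER_CONSTANT)
save("crop0.png",np.vstack([x,y]))
hsv=cv2.cvtColor(a["im"],cv2.COLOR_RGB2HSV)
m=((hsv[...,1]>110)&(hsv[...,0]>8)&(hsv[...,0]<30)&(hsv[...,2]>90)).astype(np.uint8)
n,l,st,ce=cv2.connectedComponentsWithStats(m)
for i in range(1,n):
    if st[i,4]>8: print(ce[i].round(1),st[i,2:],onz(C,[ce[i]],.012).round(3))
E
```

```text
[429.7  77.7] [ 25  24 464] [[ 0.926 -0.273  0.012]]
[229.8  83.6] [ 38  23 297] [[0.897 0.237 0.012]]
[194.8 147.7] [ 20  29 519] [[0.728 0.316 0.012]]
[237.4 143.5] [14 11 84] [[0.742 0.21  0.012]]
[387.4 203.2] [ 25  24 136] [[ 0.601 -0.169  0.012]]
[447.9 218.1] [ 7  7 48] [[ 0.568 -0.319  0.012]]
[196.7 221.4] [ 9  8 54] [[0.542 0.301 0.012]]
[206.7 228.6] [ 8  8 46] [[0.525 0.275 0.012]]
[489.9 237.2] [ 9  8 53] [[ 0.523 -0.423  0.012]]
[209.1 245.9] [ 9  8 46] [[0.483 0.267 0.012]]
[399.2 259.1] [ 8  8 49] [[ 0.464 -0.2    0.012]]
[450.7 261.4] [ 8  8 50] [[ 0.462 -0.326  0.012]]
[206.2 278.3] [  8  31 146] [[0.404 0.27  0.012]]
[619.1 305. ] [ 38  25 515] [[ 0.367 -0.735  0.012]]
[596.8 311.4] [ 5  4 12] [[ 0.351 -0.68   0.012]]
[572.5 324.3] [ 6  4 14] [[ 0.318 -0.621  0.012]]
[603.2 333.8] [ 68  25 928] [[ 0.298 -0.694  0.012]]
```

View pics/crop0.png

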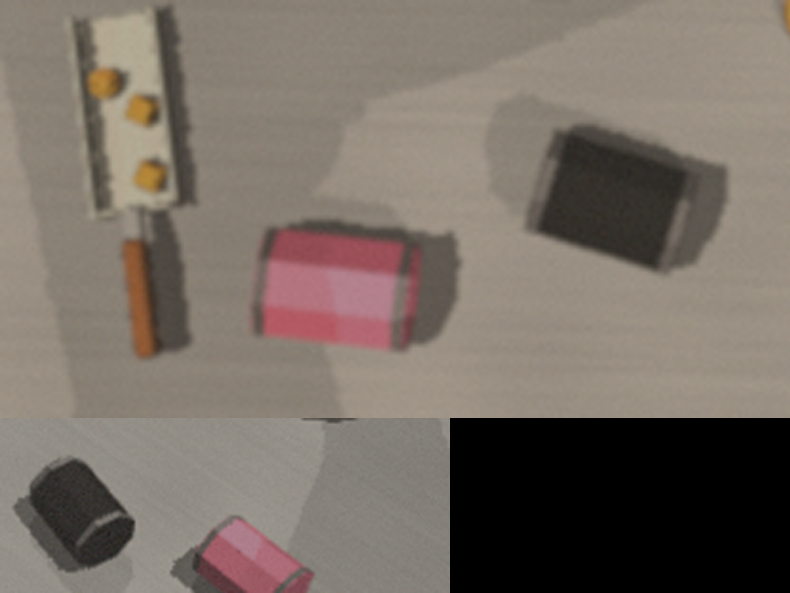

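```bash
python3 - <<'E'
from h import *
a=np.load("top0.npz");C=cam("top");b=np.load("scene0.npz");S=cam("scene")
def cl(C,d):
    m=np.zeros((400,640),bool);m[:]=1;P=cloud(C,d,m)
    return P[(np.linalg.norm(P[:,:2]-[.475,-.03],axis=1)<.085)&(P[:,2]>.012)&(P[:,2]<.1)]
T=cl(C,a["d"]); Q=T[T[:,2]>.05]
r=cv2.minAreaRect(Q[:,:2].astype(np.float32)*1000); print("rect",r)
B=cv2.boxPoints(r)/1000;e=B[1]-B[0];f=B[2]-B[1];ax=(e if np.linalg.norm(e)>np.linalg.norm(f) else f);ax/=np.linalg.norm(ax)
if ax[1]<0:ax=-ax
c=np.array(r[0])/1000;print("axis",ax,np.degrees(np.arctan2(ax[1],ax[0])),np.median(Q[:,2]))
P=cl(S,b["d"]);s=(P[:,:2]-c)@ax;w=(P[:,:2]-c)@[-ax[1],ax[0]]
print("extent s",np.percentile(s,[1,99]), "top",np.percentile((T[:,:2]-c)@ax,[1,99]))
for lo in range(0,60,4):
    m=(s>lo/1e3)&(s<=(lo+4)/1e3); print(lo,m.sum(),np.percentile(P[m,2],[5,50,95]).round(3) if m.sum() else '')
k=(abs(w)<.02)&(P[:,2]<.05); print("face pts s",np.percentile(s[k],[5,25,50,75,95]))
# scoop
m=np.ones((400,640),bool);P=cloud(C,a["d"],m);k=(abs(P[:,0]-.49)<.12)&(abs(P[:,1]-.28)<.06)&(P[:,2]>.014)&(P[:,2]<.06);
H=P[k&(P[:,2]>.03)&(P[:,0]<.46)]; print("handle",cv2.minAreaRect(H[:,:2].astype(np.float32)*1000),len(H),np.median(H[:,2]))
W=P[k]; print("scoop",cv2.minAreaRect(W[:,:2].astype(np.float32)*1000),len(W))
E
```

```text
rect ((472.9309387207031, -33.08814239501953), (94.83218383789062, 64.60590362548828), 73.8837890625)
axis [0.2775861  0.96070075] 73.88381 0.06368994020609209
extent s [-0.04241095  0.05225072] top [-0.04667938  0.04629022]
0 44 [0.033 0.061 0.069]
4 35 [0.032 0.06  0.068]
8 40 [0.028 0.06  0.068]
12 38 [0.033 0.06  0.068]
16 36 [0.029 0.059 0.067]
20 38 [0.029 0.058 0.069]
24 44 [0.03  0.062 0.068]
28 36 [0.03  0.06  0.068]
32 40 [0.035 0.062 0.068]
36 40 [0.033 0.061 0.069]
40 38 [0.027 0.058 0.068]
44 43 [0.029 0.062 0.07 ]
48 250 [0.016 0.04  0.065]
52 17 [0.014 0.028 0.058]
56 0 
face pts s [0.04846171 0.04947693 0.05030631 0.05092019 0.05207407]
handle ((413.6045227050781, 264.3214111328125), (89.62824249267578, 15.841714859008789), 9.75240421295166) 224 0.038089578093020604
scoop ((478.7689208984375, 276.26483154296875), (222.11534118652344, 59.11457061767578), 9.735706329345703) 675
```

```bash
cat >> h.py <<'E'
def go(*T,p=None,R=None):
    # print rel. units to reach TCP targets (x,y,z,psi_deg); each from the current pose
    s=arm.get_state(); p=np.array(s["eef_pos"]);R=Ro.from_euler('xyz',s["ee_rot"]).as_matrix()
    psi=np.degrees(np.arctan2(R[1,0],R[0,0]))
    print("at",p.round(4),"psi",psi.round(2),"t",round(s["t"],2),"w",round(s["width"],4),"gf",s["gripper_force"],"F",np.round(s["force"],1),"q6",round(s["q"][5],2))
    for x,y,z,a in T:
        d=R.T@(np.array([x,y,z])-p)/.025; t=-((a-psi+180)%360-180)/5
        print([*d.round(2),round(t,2)])
E
python3 - <<'E'
from h import *
go((.4655,-.059,.2,-106.1))
E
```

```text
at [ 0.2439 -0.6293  0.2266] psi -158.81 t 0.9 w 0.0878 gf 0.0 F [ 1.4  0.2 -0.7] q6 -0.29
[np.float64(-16.51), np.float64(18.07), np.float64(1.06), np.float64(-10.54)]
```

```bash
python3 -m crank '[[[-4,4.5,0.3,-2.5],[-8,9,0.5,-5],[-12,13.5,0.8,-7.5],[-16.5,18.07,1.06,-10.54],[-16.51,18.07,1.06,-10.54],[-16.51,18.07,1.06,-10.54],[-16.51,18.07,1.06,-10.54],[-16.51,18.07,1.06,-10.54],[-16.51,18.07,1.06,-10.54],[-16.51,18.07,1.06,-10.54],[-16.51,18.07,1.06,-10.54],[-16.51,18.07,1.06,-10.54]]]' 0 20; python3 - <<'E'
from h import *
C,im,d=look("wrist"); save("w1.png",im)
np.savez("w1.npz",im=im,d=d)
P=cloud(C,d,np.ones((400,640),bool)); Q=P[(np.linalg.norm(P[:,:2]-[.475,-.03],axis=1)<.085)&(P[:,2]>.05)&(P[:,2]<.08)]
print(cv2.minAreaRect(Q[:,:2].astype(np.float32)*1000),len(Q),np.median(Q[:,2]))
go((.4655,-.059,.014,-106.1))
E
```

```text
t: 2.4
eef_pos: [0.4653, -0.0589, 0.2]
ee_rot: [3.141, -0.0, -1.851]
force: [-0.6, 0.1, 0.3]
width: 0.0881
gripper_force: 0.0
((472.8841552734375, -37.72633361816406), (86.4497299194336, 62.99496841430664), 73.6291732788086) 4253 0.06507949218574371
at [ 0.4652 -0.0594  0.2001] psi -106.13 t 2.45 w 0.0879 gf 0.0 F [ 0.  -0.2  0.4] q6 -0.58
[np.float64(-0.02), np.float64(-0.01), np.float64(7.44), np.float64(-0.01)]
```

View pics/w1.png

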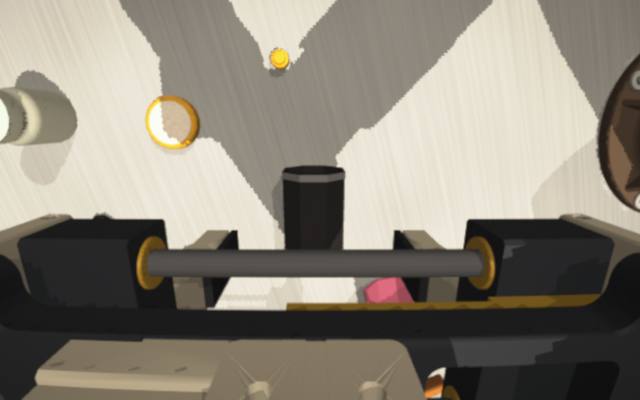

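```bash
python3 -m crank '[[[0,0,2,0],[0,0,4,0],[0,0,6,0],[0,0,7.44,0],[0,0,7.44,0],[0,0,7.44,0]]]' 0 && python3 -m crank '[[[0,0,0,0],[0,0,0,0],[0,0,0,0],[0,0,0,0],[0,0,0,0],[0,0,0,0],[0,0,0,0],[0,0,0,0]]]' 1 15
```

```text
t: 3.2
eef_pos: [0.4663, -0.0595, 0.0153]
ee_rot: [-3.14, 0.0, -1.853]
force: [0.2, 0.1, -0.7]
width: 0.0878
gripper_force: 0.0
t: 4.2
eef_pos: [0.4663, -0.0588, 0.015]
ee_rot: [-3.14, 0.001, -1.851]
force: [-1.6, 0.6, 7.9]
width: 0.0661
gripper_force: 15.0
```

```bash
python3 -m crank '[[[-0.2,0,-0.38,0],[-0.44,0,-0.73,0],[-0.75,0,-1.04,0],[-1.06,0,-1.31,0],[-1.4,0,-1.53,0],[-1.8,0,-1.72,0],[-2.2,0,-1.84,0],[-2.63,0,-1.92,0],[-3.05,0,-1.93,0],[-3.48,0,-1.9,0],[-3.9,0,-1.8,0],[-4.3,0,-1.66,0]]]' - 8; python3 - <<'E'
from h import *
go()
C,im,d=look("scene"); 
r=arm.trace("barrel_c","scene")
for q in r: print(q["score"],q["extent"])
save("s2.png",im,4,(300,100,500,240))
E
```

```text
t: 5.7
eef_pos: [0.4955, 0.045, 0.0552]
ee_rot: [3.141, -0.0, -1.852]
force: [-0.4, -0.5, -2.9]
width: 0.0659
gripper_force: 8.0
at [0.4955 0.045  0.0552] psi -106.11 t 5.7 w 0.0659 gf 7.999665487186576 F [-0.4 -0.5 -2.9] q6 -0.77
0.73 [365.2, 179.5, 37.9, 42.4]
0.71 [399.5, 179.1, 44.1, 47.9]
```

View pics/s2.png

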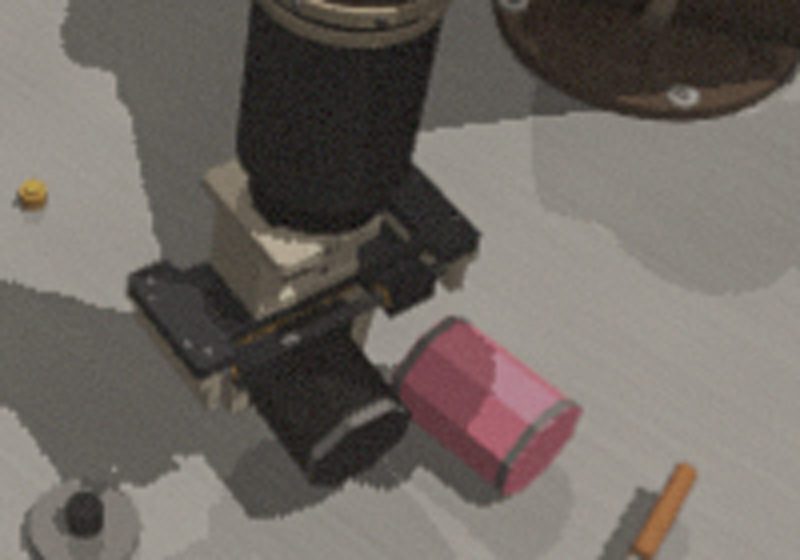

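```bash
python3 -m crank '[[[1,0,-0.3,0],[2,0,-0.3,0],[3,0,-0.3,0],[4,0,-0.3,0],[4,0,-0.3,0]]]' - 8;  python3 -m crank '[[[0,0,0,0],[0,0,0,0],[0,0,0,0],[0,0,0,0],[0,0,0,0],[0,0,0,0]]]' - 3; cat > b.py <<'E'
from h import *
# tilt of the held barrel: extent of cloud below gripper along mouth direction
import sys
a=np.array([np.cos(np.radians(-106.1)),np.sin(np.radians(-106.1))])
p,R,s=pose()
C,im,d=look("scene"); rr=arm.trace("barrel_c","scene")
for r in rr:
    P=cloud(C,d,r["mask"]); u=(P[:,:2]-p[:2])@a; v=(P[:,:2]-p[:2])@[-a[1],a[0]]
    k=(abs(v)<.06)&(abs(u)<.12)
    if k.sum()>100: print(r["score"],k.sum(),"u",np.percentile(u[k],[2,98]).round(3),"z",np.percentile(P[k,2],[2,98]).round(3))
if len(sys.argv)>1: save(sys.argv[1],im,4,(290,90,440,220))
go()
E
python3 b.py
```

```text
t: 6.42
eef_pos: [0.4666, -0.0531, 0.0629]
ee_rot: [3.141, -0.0, -1.854]
force: [0.4, 0.2, -2.3]
width: 0.0661
gripper_force: 8.0
t: 7.18
eef_pos: [0.468, -0.0516, 0.0633]
ee_rot: [-3.141, 0.0, -1.852]
force: [1.0, -1.2, 3.8]
width: 0.0662
gripper_force: 3.0
0.77 945 u [-0.075 -0.012] z [0.037 0.112]
at [ 0.4679 -0.0517  0.0632] psi -106.1 t 7.28 w 0.0658 gf 3.0004427889938867 F [ 0.5 -1.9  4.4] q6 -0.59
```

```bash
python3 -m crank '[[[0,0,0.5,0],[0,0,1,0],[0,0,1.5,0],[0,0,1.9,0],[0,0,1.9,0]]]' - 6;  python3 -m crank '[[[0,0,0,0],[0,0,0,0],[0,0,-0.4,0],[0.3,0,-0.72,0],[0.6,0,-0.72,0],[0.6,0,-0.72,0]]]' 0 3; python3 -m crank '[[[0,0,0,0],[0,0,0,0],[0,0,0,0],[0,0,0,0],[0,0,0,0],[0,0,0,0],[0,0,-0.3,0],[0,0,-0.6,0],[0,0,-0.9,0],[0,0,-1.2,0],[0,0,-1.2,0],[0,0,-1.2,0]]]' 1 3
python3 b.py s3.png
```

```text
t: 7.9
eef_pos: [0.4676, -0.0524, 0.0157]
ee_rot: [-3.142, -0.001, -1.852]
force: [-0.5, -4.0, 8.2]
width: 0.0658
gripper_force: 6.0
t: 8.65
eef_pos: [0.463, -0.0667, 0.0335]
ee_rot: [3.141, 0.0, -1.853]
force: [0.1, 0.4, 1.0]
width: 0.0877
gripper_force: 0.0
t: 10.15
eef_pos: [0.4633, -0.0662, 0.0635]
ee_rot: [3.141, 0.0, -1.852]
force: [-0.7, -0.4, -2.2]
width: 0.066
gripper_force: 3.0
0.75 619 u [-0.045  0.001] z [0.04  0.099]
at [ 0.4632 -0.0662  0.0633] psi -106.12 t 10.25 w 0.0661 gf 2.9982620851569664 F [ 0.9  0.1 -3.6] q6 -0.56
```

View pics/s3.png

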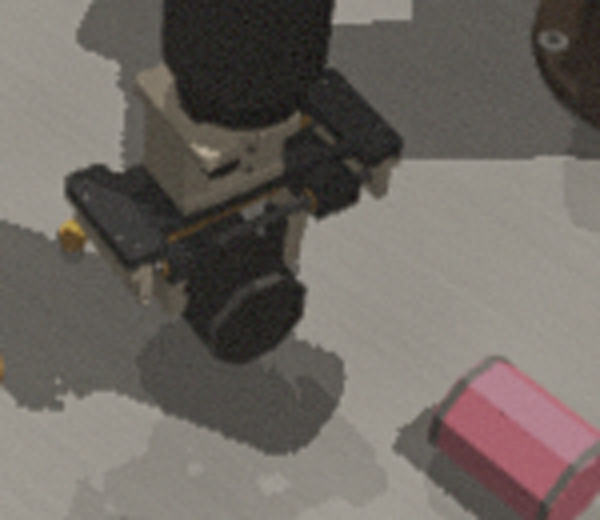

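```bash
python3 - <<'E'
from h import *
a=np.array([np.cos(np.radians(-106.1)),np.sin(np.radians(-106.1))]);p,R,s=pose()
C,im,d=look("scene")
P=cloud(C,d,np.ones((400,640),bool)); u=(P[:,:2]-p[:2])@a; v=(P[:,:2]-p[:2])@[-a[1],a[0]]
k=(abs(v)<.025)&(u<.0)&(u>-.15)&(P[:,2]>.01)&(P[:,2]<.13)
for z in np.arange(.01,.13,.01):
    m=k&(abs(P[:,2]-z)<.005); print(z.round(3),m.sum(),np.percentile(u[m],[5,50,95]).round(3) if m.any() else '')
E
```

```text
0.01 0 
0.02 0 
0.03 14 [-0.044 -0.043 -0.042]
0.04 34 [-0.045 -0.043 -0.042]
0.05 38 [-0.045 -0.043 -0.042]
0.06 40 [-0.046 -0.044 -0.042]
0.07 41 [-0.045 -0.044 -0.042]
0.08 47 [-0.045 -0.043 -0.034]
0.09 138 [-0.044 -0.03  -0.007]
0.1 132 [-0.043 -0.024 -0.004]
0.11 0 
0.12 0
```

```bash
python3 -m crank '[[[0,0,0.5,0],[0,0,1,0],[0,0,1.2,0],[0,0,1.2,0]]]' - 6;  python3 -m crank '[[[0,0,0,0],[0,0,0,0],[0.3,0,0,0],[0.8,0,0,0],[1.5,0,0,0],[1.5,0,0,0],[1.5,0,0,0]]]' 0 3; python3 b.py; python3 -m crank '[[[0,0,0,0],[0,0,0,0],[0,0,0,0],[0,0,0,0],[0,0,0,0],[0,0,0,0],[0,0,-0.3,0],[0,0,-0.6,0],[0,0,-0.9,0],[0,0,-1.2,0],[0,0,-1.2,0],[0,0,-1.2,0]]]' 1 3
python3 b.py
```

```text
t: 10.8
eef_pos: [0.4631, -0.0663, 0.0329]
ee_rot: [3.14, -0.001, -1.852]
force: [-0.0, -0.1, -3.1]
width: 0.0661
gripper_force: 6.0
t: 11.68
eef_pos: [0.453, -0.1027, 0.0336]
ee_rot: [-3.141, 0.0, -1.853]
force: [-0.6, -0.0, 0.4]
width: 0.0877
gripper_force: 0.0
0.77 1066 u [-0.083  0.001] z [0.002 0.069]
at [ 0.4532 -0.1022  0.0336] psi -106.12 t 11.78 w 0.088 gf 0.0 F [ 0.1  0.8 -0.5] q6 -0.49
t: 13.28
eef_pos: [0.4532, -0.1025, 0.0639]
ee_rot: [-3.141, -0.0, -1.852]
force: [-0.2, -3.2, 3.0]
width: 0.0657
gripper_force: 3.0
0.97 1003 u [-0.082 -0.002] z [0.001 0.096]
at [ 0.4532 -0.1024  0.0637] psi -106.11 t 13.38 w 0.0662 gf 3.001000418789772 F [-0.  -3.2  3.2] q6 -0.49
```

```bash
python3 -m crank '[[[-0.4,0,-0.3,0],[-0.88,0,-0.53,0],[-1.3,0,-0.68,0],[-1.8,0,-0.8,0],[-2.3,0,-0.85,0],[-2.7,0,-0.82,0],[-3.08,0,-0.76,0],[-3.5,0,-0.62,0],[-4,0,-0.45,0],[-4,0,-0.45,0]]]' - 3
python3 b.py s4.png
```

```text
t: 14.62
eef_pos: [0.4806, -0.0056, 0.074]
ee_rot: [3.141, -0.001, -1.851]
force: [0.2, 1.2, -0.7]
width: 0.0659
gripper_force: 3.0
at [ 0.4804 -0.0061  0.0744] psi -106.1 t 14.72 w 0.0657 gf 2.999714417412065 F [ 0.3  0.2 -1.8] q6 -0.68
```

View pics/s4.png

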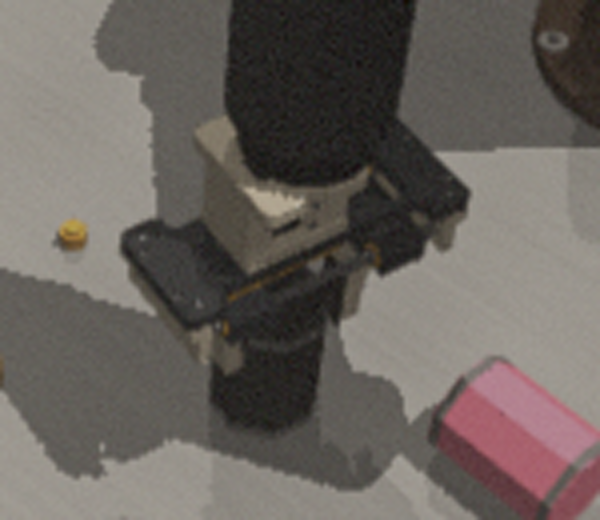

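```bash
cat > tilt.py <<'E'
from h import *
a=np.array([np.cos(np.radians(-106.1)),np.sin(np.radians(-106.1))]);p,R,s=pose()
C,im,d=look("scene")
P=cloud(C,d,np.ones((400,640),bool)); u=(P[:,:2]-p[:2])@a; v=(P[:,:2]-p[:2])@[-a[1],a[0]]
k=(abs(v)<.015)&(u<.0)&(u>-.1)&(P[:,2]>.001)&(P[:,2]<.13)
for z in np.arange(.005,.11,.01):
    m=k&(abs(P[:,2]-z)<.005); print(z.round(3),m.sum(),np.percentile(u[m],[5,50,95]).round(3) if m.any() else '')
go()
E
python3 tilt.py; python3 -m crank '[[[-0.1,0,0.2,0],[-0.1,0,0.4,0],[-0.1,0,0.5,0],[-0.1,0,0.5,0]]]' - 3;python3 tilt.py
```

```text
0.005 131 [-0.096 -0.057 -0.023]
0.015 22 [-0.025 -0.024 -0.021]
0.025 23 [-0.026 -0.023 -0.021]
0.035 28 [-0.025 -0.023 -0.021]
0.045 20 [-0.025 -0.023 -0.022]
0.055 27 [-0.025 -0.023 -0.021]
0.065 22 [-0.024 -0.023 -0.021]
0.075 30 [-0.024 -0.023 -0.021]
0.085 22 [-0.025 -0.023 -0.022]
0.095 38 [-0.025 -0.022 -0.019]
0.105 0 
at [ 0.4804 -0.0063  0.0745] psi -106.12 t 14.78 w 0.0659 gf 2.9996347251051247 F [-0.5  0.4 -2.5] q6 -0.68
t: 15.28
eef_pos: [0.4814, -0.0038, 0.0619]
ee_rot: [3.141, -0.0, -1.852]
force: [-0.0, 0.8, -3.2]
width: 0.0659
gripper_force: 3.0
0.005 129 [-0.097 -0.058 -0.022]
0.015 25 [-0.023 -0.021 -0.02 ]
0.025 24 [-0.023 -0.021 -0.019]
0.035 17 [-0.023 -0.022 -0.02 ]
0.045 26 [-0.023 -0.022 -0.021]
0.055 23 [-0.023 -0.021 -0.02 ]
0.065 22 [-0.023 -0.021 -0.02 ]
0.075 25 [-0.023 -0.021 -0.02 ]
0.085 21 [-0.023 -0.021 -0.02 ]
0.095 35 [-0.023 -0.021 -0.017]
0.105 0 
at [ 0.4814 -0.0038  0.0619] psi -106.12 t 15.32 w 0.0661 gf 2.9990362301759887 F [-0.8  0.2 -3.6] q6 -0.68
```

```bash
python3 -m crank '[[[0,0,0,0],[0,0,0,0],[0,0,0,0],[0,0,-2,0],[0,0,-4,0],[0,0,-6,0],[0,0,-6,0]]]' 0 60;python3 - <<'E'
from h import *
C,im,d=look("top");P=cloud(C,d,np.ones((400,640),bool))
k=(abs(P[:,0]-.49)<.12)&(abs(P[:,1]-.28)<.06)&(P[:,2]>.014)&(P[:,2]<.06);W=P[k]
print("scoop",cv2.minAreaRect(W[:,:2].astype(np.float32)*1000),len(W))
go((.4076,.264,.2,9.7),(.4076,.264,.009,9.7))
E
```

```text
t: 16.2
eef_pos: [0.4838, -0.0032, 0.2166]
ee_rot: [-3.135, 0.004, -1.851]
force: [0.9, 0.3, -1.6]
width: 0.0873
gripper_force: 0.0
scoop ((541.10400390625, 287.23858642578125), (96.77425384521484, 58.85370635986328), 10.291369438171387) 255
at [ 0.4824 -0.0033  0.2141] psi -106.11 t 16.25 w 0.0878 gf 0.0 F [-0.3  1.1 -1.3] q6 -0.68
[np.float64(-9.44), np.float64(5.84), np.float64(0.57), np.float64(-23.16)]
[np.float64(-9.42), np.float64(5.87), np.float64(8.21), np.float64(-23.16)]
```

```bash
python3 -m crank '[[[-1,0.6,0,-2],[-2,1.2,0,-4],[-3,1.8,0,-6],[-4,2.4,0,-8],[-5,3,0,-10],[-6,3.6,0,-12],[-7,4.2,0,-14],[-8,4.8,0,-16],[-9,5.4,0.3,-18],[-9.44,5.84,0.57,-20],[-9.44,5.84,0.57,-22],[-9.44,5.84,0.57,-23.16]]]' 0; python3 - <<'E'
from h import *
C,im,d=look("wrist"); save("w5.png",im); P=cloud(C,d,np.ones((400,640),bool))
k=(abs(P[:,0]-.45)<.15)&(abs(P[:,1]-.27)<.06)&(P[:,2]>.014)&(P[:,2]<.06);W=P[k]
H=W[(W[:,2]>.032)]; print(len(W),len(H))
for G in(H,W): print(cv2.minAreaRect(G[:,:2].astype(np.float32)*1000))
C,im,d=look("top");P=cloud(C,d,np.ones((400,640),bool))
k=(abs(P[:,0]-.49)<.12)&(abs(P[:,1]-.28)<.06)&(P[:,2]>.014)&(P[:,2]<.06);W=P[k]
print("scoop top",cv2.minAreaRect(W[:,:2].astype(np.float32)*1000),len(W))
go((.4076,.264,.009,9.7))
E
```

```text
t: 17.75
eef_pos: [0.4059, 0.2632, 0.1964]
ee_rot: [3.14, 0.002, 0.174]
force: [-0.4, 0.9, -0.1]
width: 0.0876
gripper_force: 0.0
3150 877
((416.3376770019531, 264.12945556640625), (92.66377258300781, 13.898382186889648), 10.287496566772461)
((480.6438293457031, 275.4172058105469), (223.24058532714844, 57.95576477050781), 10.291878700256348)
scoop top ((522.0840454101562, 283.3269958496094), (135.7750701904297, 58.99803161621094), 10.210572242736816) 424
at [0.4061 0.263  0.1967] psi 9.76 t 17.85 w 0.0876 gf 0.0 F [-0.1 -0.3 -0.5] q6 0.76
[np.float64(0.08), np.float64(-0.04), np.float64(7.51), np.float64(0.01)]
```

View pics/w5.png

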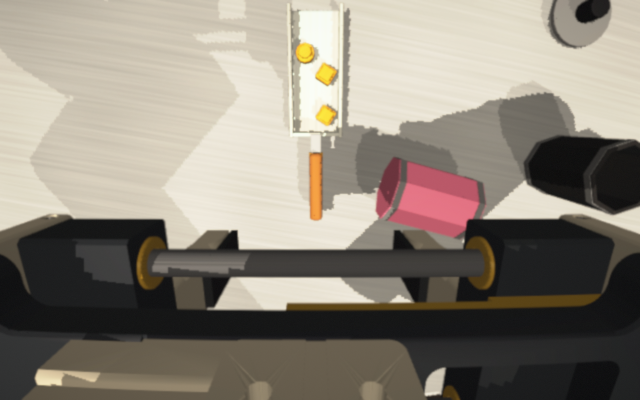

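```bash
python3 -m crank '[[[0.1,0,2,-0.09],[0.1,0,4,-0.09],[0.1,0,6,-0.09],[0.1,0,7,-0.09],[0.1,0,7.5,-0.09],[0.1,0,7.5,-0.09],[0.1,0,7.5,-0.09]]]' 0; python3 -m crank '[[[0,0,0,0],[0,0,0,0],[0,0,0,0],[0,0,0,0],[0,0,0,0],[0,0,0,0],[0,0,0,0],[0,0,0,0]]]' 1 60; python3 -m crank '[[[0,0,-0.1,0],[0,0,-0.3,0],[0,0,-0.5,0],[0,0,-0.8,0],[0,0,-1.2,0],[0,0,-1.6,0],[0,0,-2,0],[0,0,-2,0]]]'; python3 - <<'E'
from h import *
go()
C,im,d=look("scene");save("s6.png",im,5,(400,200,520,310))
p,R,s=pose();a=R[:2,0];P=cloud(C,d,np.ones((400,640),bool));u=(P[:,:2]-p[:2])@a;v=(P[:,:2]-p[:2])@R[:2,1]
for lo in range(30,200,10):
    m=(u>lo/1e3)&(u<(lo+10)/1e3)&(abs(v)<.02)&(P[:,2]>.02); print(lo,m.sum(),np.percentile(P[m,2],[5,50,95]).round(3) if m.any() else '')
E
```

```text
t: 18.73
eef_pos: [0.4097, 0.2646, 0.0115]
ee_rot: [-3.141, -0.001, 0.177]
force: [0.5, -0.6, 0.2]
width: 0.088
gripper_force: 0.0
t: 19.73
eef_pos: [0.4091, 0.2639, 0.0105]
ee_rot: [3.142, 0.0, 0.177]
force: [0.3, -1.7, 0.4]
width: 0.0138
gripper_force: 60.1
t: 20.72
eef_pos: [0.4096, 0.2645, 0.0616]
ee_rot: [-3.14, -0.002, 0.177]
force: [-0.4, -0.5, -2.9]
width: 0.014
gripper_force: 60.0
at [0.4096 0.2645 0.0616] psi 10.14 t 20.73 w 0.014 gf 59.993687868118286 F [-0.4 -0.5 -2.9] q6 0.77
30 440 [0.088 0.235 0.505]
40 2741 [0.261 0.398 0.499]
50 390 [0.055 0.39  0.491]
60 35 [0.053 0.055 0.07 ]
70 74 [0.053 0.061 0.073]
80 97 [0.053 0.056 0.071]
90 72 [0.052 0.055 0.057]
100 45 [0.052 0.055 0.057]
110 63 [0.052 0.057 0.072]
120 94 [0.053 0.06  0.072]
130 64 [0.052 0.055 0.071]
140 100 [0.052 0.056 0.072]
150 80 [0.052 0.055 0.057]
160 72 [0.052 0.055 0.057]
170 81 [0.052 0.054 0.057]
180 37 [0.051 0.055 0.057]
190 0
```

View pics/s6.png

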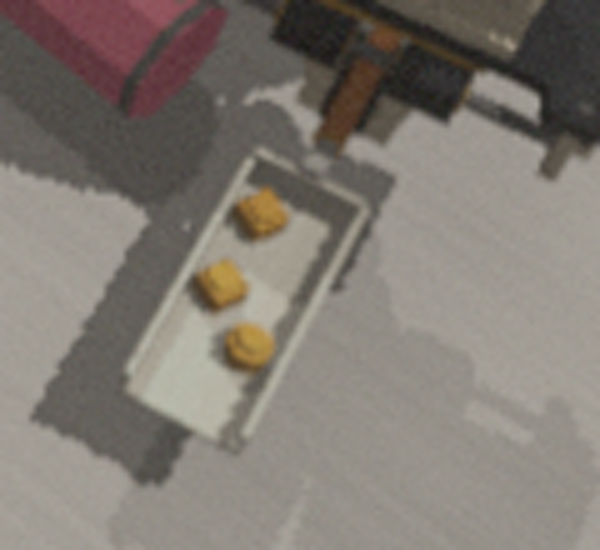

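```bash
python3 -m crank '[[[0,0,-0.5,0],[0,0,-1,0],[0,0,-1.5,0],[0,0,-2,0],[0,0,-2.4,0],[0,0,-2.6,0],[0.2,0.3,-2.6,1],[0.5,0.6,-2.6,2.2],[0.8,0.9,-2.6,3.5],[1.1,1.2,-2.6,4.8],[1.4,1.6,-2.6,6.1],[1.7,2,-2.6,7.4]]]'; python3 - <<'E'
from h import *
go((.530,.166,.127,-106.1))
E
```

```text
t: 22.28
eef_pos: [0.4599, 0.2219, 0.1254]
ee_rot: [3.141, 0.0, -0.473]
force: [0.4, 1.0, -3.0]
width: 0.0137
gripper_force: 60.0
at [0.4599 0.2219 0.1254] psi -27.08 t 22.27 w 0.0137 gf 59.99157428741455 F [ 0.4  1.  -3. ] q6 0.26
[np.float64(3.51), np.float64(0.71), np.float64(-0.07), np.float64(15.8)]
```

```bash
python3 -m crank '[[[0.3,0.05,-0.07,1.4],[0.6,0.1,-0.07,2.8],[0.9,0.2,-0.07,4.2],[1.2,0.25,-0.07,5.6],[1.5,0.3,-0.07,7],[1.8,0.35,-0.07,8.4],[2.1,0.4,-0.07,9.8],[2.4,0.5,-0.07,11.2],[2.7,0.55,-0.07,12.6],[3,0.6,-0.07,14],[3.3,0.65,-0.07,15.2],[3.51,0.71,-0.07,15.8]]]'; cat > pour.py <<'E'
from h import *
import sys
p,R,s=pose();a=R[:2,0];y=R[:2,1]
C,im,d=look("top");P=cloud(C,d,np.ones((400,640),bool));u=(P[:,:2]-p[:2])@a;v=(P[:,:2]-p[:2])@y
m=(u>.05)&(u<.3)&(abs(v)<.07)&(P[:,2]>.085)&(P[:,2]<.5)
S=cam("scene");
# barrel: rim points beyond the lip
b=(u>.195)&(u<.3)&(abs(v)<.06)&(P[:,2]>.08)&(P[:,2]<.11)
if b.any(): print("rim far edge u",np.percentile(u[b],[1,50,99]).round(3),"v",np.percentile(v[b],[1,50,99]).round(3),b.sum())
C2,im2,d2=look("scene");P=cloud(C2,d2,np.ones((400,640),bool));u=(P[:,:2]-p[:2])@a;v=(P[:,:2]-p[:2])@y
for lo in range(50,240,10):
    m=(u>lo/1e3)&(u<(lo+10)/1e3)&(abs(v)<.022)&(P[:,2]>.005)&(P[:,2]<.3); print(lo,m.sum(),np.percentile(P[m,2],[5,50,95]).round(3) if m.any() else '',end=' | ')
q=proj(C2,[p[0]+a[0]*.14,p[1]+a[1]*.14,.1])[0].astype(int)
print(q)
np.savez("pour.npz",top=im,scene=im2)
q0=proj(C,[p[0]+a[0]*.17,p[1]+a[1]*.17,.1])[0].astype(int)
if len(sys.argv)>1:
    A=cv2.resize(im[q0[1]-30:q0[1]+30,q0[0]-40:q0[0]+40],(400,300),interpolation=cv2.INTER_CUBIC)
    B=cv2.resize(im2[q[1]-45:q[1]+45,q[0]-60:q[0]+60],(400,300),interpolation=cv2.INTER_CUBIC)
    save(sys.argv[1],np.hstack([A,B]))
go()
E
python3 pour.py p7.png
```

```text
t: 23.78
eef_pos: [0.5303, 0.1666, 0.1271]
ee_rot: [3.141, -0.0, -1.85]
force: [-0.0, -0.7, -2.3]
width: 0.0134
gripper_force: 60.0
rim far edge u [0.196 0.215 0.225] v [-0.032 -0.001  0.035] 89
50 0  | 60 0  | 70 0  | 80 0  | 90 31 [0.119 0.12  0.121] | 100 67 [0.118 0.122 0.138] | 110 58 [0.117 0.13  0.138] | 120 52 [0.118 0.122 0.134] | 130 60 [0.118 0.131 0.138] | 140 29 [0.119 0.12  0.132] | 150 211 [0.009 0.049 0.121] | 160 112 [0.013 0.095 0.121] | 170 41 [0.117 0.12  0.123] | 180 4 [0.117 0.118 0.118] | 190 0  | 200 9 [0.079 0.088 0.095] | 210 137 [0.035 0.081 0.097] | 220 9 [0.035 0.093 0.096] | 230 0  | [369 177]
at [0.5303 0.1665 0.1271] psi -105.93 t 23.88 w 0.0136 gf 59.99417066574097 F [ 0.   0.1 -2.4] q6 -0.93
```

View pics/p7.png

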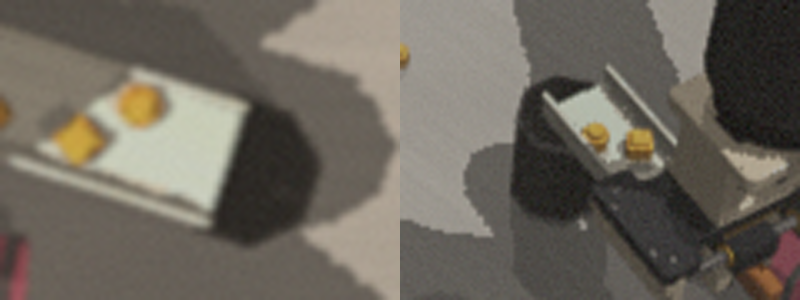

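```bash
python3 -m crank '[[[0,0,0.3,0],[0,0,0.6,0],[0,0,0.8,0],[0,0,0.8,0]]]' - 60; python3 -m crank '[[[0,0,0,0],[0,0,0,0],[0,0,0,0],[0.1,0,-0.4,0],[0.2,0,-0.8,0],[0.35,0,-1.3,0],[0.53,0,-1.76,0],[0.53,0,-1.76,0]]]' - 4; python3 pour.py
```

```text
t: 24.38
eef_pos: [0.5297, 0.1666, 0.1067]
ee_rot: [3.141, -0.001, -1.847]
force: [-0.0, 0.3, -1.9]
width: 0.0138
gripper_force: 60.0
t: 25.38
eef_pos: [0.527, 0.154, 0.1528]
ee_rot: [-3.14, 0.002, -1.848]
force: [-0.3, -0.4, -0.6]
width: 0.0139
gripper_force: 4.0
rim far edge u [0.196 0.208 0.212] v [-0.026  0.001  0.029] 61
50 4 [0.005 0.006 0.007] | 60 1 [0.006 0.006 0.006] | 70 1 [0.006 0.006 0.006] | 80 1 [0.005 0.005 0.005] | 90 0  | 100 5 [0.029 0.13  0.131] | 110 8 [0.005 0.129 0.13 ] | 120 14 [0.117 0.125 0.127] | 130 11 [0.103 0.12  0.125] | 140 210 [0.007 0.038 0.103] | 150 55 [0.028 0.099 0.103] | 160 26 [0.096 0.097 0.099] | 170 0  | 180 0  | 190 37 [0.055 0.076 0.096] | 200 134 [0.052 0.078 0.097] | 210 0  | 220 0  | 230 0  | [366 173]
at [0.5266 0.1541 0.1516] psi -105.87 t 25.48 w 0.0138 gf 3.999931812286377 F [ 0.7  0.2 -0.6] q6 -0.92
```

```bash
python3 -m crank '[[[0.3,0,-0.5,0],[0.6,0,-1,0],[0.97,0,-1.57,0],[1.35,0,-2,0],[1.82,0,-2.44,0],[2.1,0,-2.7,0],[2.3,0,-2.84,0],[2.3,0,-2.84,0],[2.3,0,-2.84,0]]]' - 4; python3 pour.py p8.png
```

```text
t: 26.6
eef_pos: [0.5107, 0.0988, 0.222]
ee_rot: [3.141, -0.0, -1.848]
force: [0.1, -0.4, -1.3]
width: 0.0145
gripper_force: 4.0
50 0  | 60 0  | 70 0  | 80 265 [0.009 0.053 0.094] | 90 58 [0.011 0.05  0.094] | 100 1 [0.099 0.099 0.099] | 110 1 [0.093 0.093 0.093] | 120 0  | 130 18 [0.062 0.083 0.096] | 140 116 [0.062 0.082 0.097] | 150 6 [0.084 0.095 0.096] | 160 0  | 170 0  | 180 0  | 190 1 [0.005 0.005 0.005] | 200 0  | 210 0  | 220 0  | 230 0  | [352 157]
at [0.5107 0.0988 0.2219] psi -105.85 t 26.7 w 0.0139 gf 4.000056758522987 F [ 0.1 -0.2 -1.5] q6 -0.85
```

View pics/p8.png

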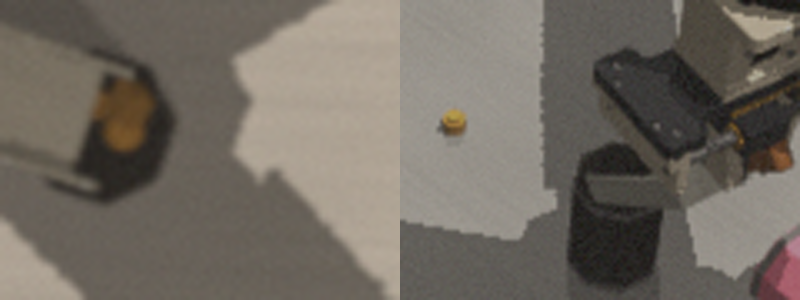

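```bash
python3 -m crank '[[[0.3,0,-0.18,0],[0.52,0,-0.34,0],[0.52,0,-0.34,0],[0.52,0,-0.34,0],[0.52,0,-0.34,0]]]' - 4; python3 - <<'E'
from h import *
go()
for n in("top","scene"):
    C,im,d=look(n);hsv=cv2.cvtColor(im,cv2.COLOR_RGB2HSV)
    m=((hsv[...,1]>100)&(hsv[...,0]>8)&(hsv[...,0]<30)&(hsv[...,2]>60)).astype(np.uint8)
    k,l,st,ce=cv2.connectedComponentsWithStats(m)
    for i in range(1,k):
        X=onz(C,[ce[i]],.03)[0]
        if st[i,4]>5 and np.linalg.norm(X[:2]-[.49,.03])<.15: print(n,ce[i].round(1),st[i,2:],X.round(3))
    if n=="top": 
        a=im[215:265,270:340]
save("p9.png",a,8)
E
```

```text
t: 27.32
eef_pos: [0.5071, 0.0862, 0.2307]
ee_rot: [3.142, -0.0, -1.848]
force: [-0.2, 0.3, -1.5]
width: 0.0138
gripper_force: 4.0
at [0.5071 0.0862 0.2307] psi -105.86 t 27.32 w 0.0138 gf 4.000082239508629 F [-0.2  0.3 -1.5] q6 -0.83
top [285.1 237.5] [ 3  6 11] [0.508 0.079 0.03 ]
top [329.3 249. ] [ 10  15 107] [ 0.483 -0.029  0.03 ]
```

View pics/p9.png

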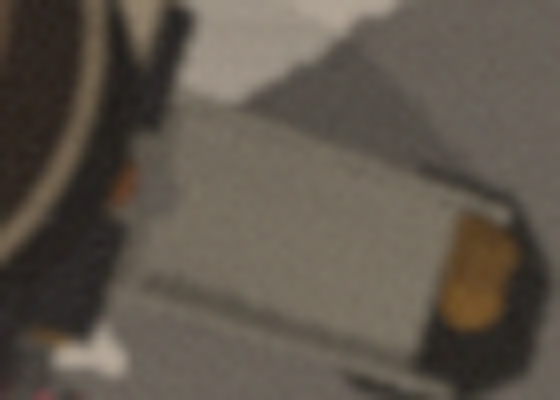

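```bash
python3 -m crank '[[[0,0,0,0],[0,0,0,0],[-0.3,0,-0.4,0],[-0.8,0,-1,0],[-1.3,0,-1.6,0],[-1.8,0,-2.1,0],[-1.8,0,-2.1,0]]]' - 60; python3 - <<'E'
from h import *
go((.496,.28,.283,10.2))
C,im,d=look("top"); save("p10.png",im,6,(285,215,365,275))
E
```

```text
t: 28.3
eef_pos: [0.5202, 0.1308, 0.2845]
ee_rot: [-3.14, 0.001, -1.846]
force: [0.1, -0.6, -0.1]
width: 0.0136
gripper_force: 60.0
at [0.5202 0.1308 0.2845] psi -105.79 t 28.3 w 0.0136 gf 59.99979257583618 F [ 0.1 -0.6 -0.1] q6 -0.89
[np.float64(-5.48), np.float64(2.56), np.float64(0.06), np.float64(-23.2)]
```

View pics/p10.png

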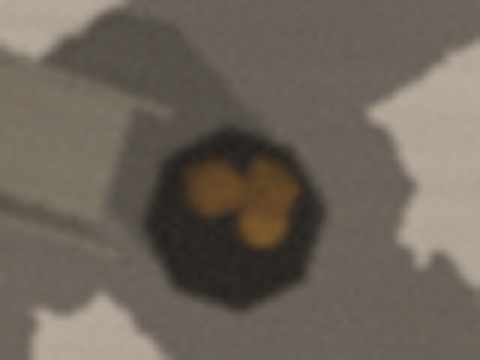

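```bash
python3 -m crank '[[[-0.5,0.2,0,-2],[-1,0.4,0,-4],[-1.5,0.6,0,-6],[-2,0.9,0,-8],[-2.5,1.1,0,-10],[-3,1.4,0,-12],[-3.5,1.6,0,-14],[-4,1.9,0,-16],[-4.5,2.1,0,-18],[-5,2.3,0,-20],[-5.3,2.5,0,-22],[-5.48,2.56,0,-23.2]]]'; python3 -m crank '[[[0,0,1,0],[0,0,2,0],[0,0,3,0],[0,0,4,0],[0,0,4,0]]]'; cat > sc.py <<'E'
from h import *
p,R,s=pose();a=R[:2,0];y=R[:2,1]
for n in("scene","top"):
    C,im,d=look(n);P=cloud(C,d,np.ones((400,640),bool));u=(P[:,:2]-p[:2])@a;v=(P[:,:2]-p[:2])@y
    print(n,end=' ')
    for lo in range(40,220,10):
        m=(u>lo/1e3)&(u<(lo+10)/1e3)&(abs(v)<.02)&(P[:,2]>-.01)&(P[:,2]<.2); print(lo,m.sum(),np.percentile(P[m,2],[5,50,95]).round(3) if m.any() else '',end=' | ')
    print()
go()
E
python3 sc.py
```

```text
t: 29.85
eef_pos: [0.4948, 0.2785, 0.2824]
ee_rot: [3.141, 0.002, 0.181]
force: [0.5, -1.2, -1.6]
width: 0.0139
gripper_force: 60.0
t: 30.48
eef_pos: [0.494, 0.2772, 0.1809]
ee_rot: [3.139, 0.004, 0.176]
force: [-0.0, -0.3, -0.9]
width: 0.0135
gripper_force: 60.0
scene 40 139 [0.109 0.114 0.122] | 50 132 [0.097 0.104 0.11 ] | 60 136 [0.087 0.093 0.1  ] | 70 140 [0.076 0.082 0.09 ] | 80 187 [0.    0.069 0.077] | 90 202 [-0.     0.058  0.067] | 100 173 [-0.     0.048  0.057] | 110 77 [-0.001  0.002  0.004] | 120 82 [-0.002  0.002  0.005] | 130 79 [-0.001  0.002  0.005] | 140 82 [-0.001  0.002  0.004] | 150 84 [-0.001  0.001  0.004] | 160 81 [-0.001  0.002  0.004] | 170 86 [-0.001  0.001  0.004] | 180 84 [-0.002  0.002  0.004] | 190 13 [0.    0.003 0.004] | 200 52 [0.026 0.03  0.032] | 210 103 [0.026 0.029 0.049] | 
top 40 0  | 50 20 [0.097 0.103 0.107] | 60 52 [0.087 0.092 0.097] | 70 52 [0.077 0.083 0.088] | 80 74 [-0.001  0.07   0.076] | 90 65 [0.    0.06  0.067] | 100 42 [-0.002  0.053  0.058] | 110 22 [-0.002  0.001  0.004] | 120 52 [-0.003  0.001  0.005] | 130 55 [-0.003  0.001  0.005] | 140 66 [-0.005  0.     0.005] | 150 60 [-0.003  0.001  0.005] | 160 61 [-0.004  0.001  0.005] | 170 62 [-0.004  0.001  0.005] | 180 59 [-0.004  0.001  0.005] | 190 68 [-0.003  0.002  0.018] | 200 94 [-0.     0.027  0.032] | 210 60 [0.026 0.029 0.048] | 
at [0.4955 0.2785 0.1837] psi 10.14 t 30.57 w 0.0135 gf 59.99975323677063 F [ 0.1 -0.5 -1.1] q6 0.89
```

```bash
python3 -m crank '[[[0,0,0.6,0],[0,0,1.2,0],[0,0,1.65,0],[0,0,1.75,0],[0,0,1.75,0]]]' - 60;  python3 -m crank '[[[0,0,0,0],[0,0,0,0],[-0.5,0,0.45,0],[-1.18,0,1,0],[-1.6,0,1.5,0],[-1.98,0,2,0],[-2.3,0,2.55,0],[-2.6,0,3.12,0],[-2.8,0,3.6,0],[-2.94,0,4.09,0],[-3.05,0,4.55,0],[-3.14,0,4.9,0]]]' - 4; python3 sc.py
```

```text
t: 31.2
eef_pos: [0.4954, 0.2787, 0.1395]
ee_rot: [3.141, 0.0, 0.177]
force: [-0.1, 0.4, -0.7]
width: 0.0134
gripper_force: 60.0
t: 32.7
eef_pos: [0.4181, 0.265, 0.0163]
ee_rot: [3.141, -0.0, 0.177]
force: [1.2, -0.9, -0.3]
width: 0.014
gripper_force: 4.0
scene 40 89 [0.033 0.174 0.186] | 50 157 [0.004 0.017 0.031] | 60 67 [0.003 0.005 0.007] | 70 65 [0.002 0.005 0.008] | 80 69 [0.002 0.005 0.008] | 90 64 [0.002 0.004 0.008] | 100 70 [0.002 0.004 0.007] | 110 67 [0.002 0.005 0.007] | 120 69 [0.002 0.005 0.007] | 130 71 [0.002 0.005 0.008] | 140 71 [0.002 0.004 0.007] | 150 79 [0.002 0.005 0.008] | 160 72 [0.002 0.005 0.007] | 170 78 [0.002 0.005 0.007] | 180 85 [-0.001  0.002  0.006] | 190 76 [-0.001  0.002  0.004] | 200 81 [-0.001  0.002  0.005] | 210 79 [-0.002  0.001  0.003] | 
top 40 66 [-0.002  0.009  0.036] | 50 56 [0.001 0.005 0.033] | 60 61 [0.    0.005 0.008] | 70 65 [0.002 0.005 0.009] | 80 64 [0.002 0.005 0.008] | 90 67 [0.001 0.004 0.009] | 100 62 [0.002 0.005 0.008] | 110 65 [-0.     0.005  0.008] | 120 65 [0.001 0.004 0.008] | 130 59 [0.001 0.004 0.008] | 140 60 [0.    0.005 0.008] | 150 68 [-0.     0.004  0.009] | 160 63 [-0.     0.003  0.007] | 170 60 [-0.001  0.003  0.006] | 180 64 [-0.003  0.     0.004] | 190 63 [-0.003  0.001  0.004] | 200 64 [-0.003  0.001  0.004] | 210 62 [-0.002  0.001  0.005] | 
at [0.4177 0.2644 0.0161] psi 10.13 t 32.8 w 0.0139 gf 3.9999201893806458 F [-0.2 -1.2 -1.7] q6 0.78
```

```bash
python3 -m crank '[[[0,0,0,0],[0,0,0,0],[0,0,0,0],[0,0,-1,0],[0,0,-3,0],[0,0,-5,0],[0,0,-7.5,0],[0,0,-7.5,0]]]' 0 30; cat > see.py <<'E'
from h import *
# strays by colour + depth, barrel rim, lid
for n in("top","scene"):
    C,im,d=look(n);hsv=cv2.cvtColor(im,cv2.COLOR_RGB2HSV);P3=None
    m=((hsv[...,1]>100)&(hsv[...,0]>8)&(hsv[...,0]<30)&(hsv[...,2]>60)).astype(np.uint8)
    k,l,st,ce=cv2.connectedComponentsWithStats(m)
    for i in range(1,k):
        X=onz(C,[ce[i]],.013)[0]
        if st[i,4]>15 and st[i,4]<150 and .4<X[0]<.66 and -.5<X[1]<.15:
            Q=cloud(C,d,l==i); print(n,"brass",ce[i].round(1),st[i,2:],"z13",X.round(3),"depth",np.median(Q,0).round(3) if len(Q) else None)
    P=cloud(C,d,np.ones((400,640),bool))
    k=(np.linalg.norm(P[:,:2]-[.48,-.015],axis=1)<.09)&(P[:,2]>.085)&(P[:,2]<.105)
    if k.any(): print(n,"rim",(cv2.minEnclosingCircle(P[k][:,:2].astype(np.float32)*1000)),k.sum())
    for r in arm.trace("lid_knob",n): 
        Q=cloud(C,d,r["mask"]); print(n,"lid",round(r["score"],2),np.median(Q,0).round(3),cv2.minEnclosingCircle(Q[:,:2].astype(np.float32)*1000))
    p=cloud(C,d,np.ones((400,640),bool));k=(np.linalg.norm(p[:,:2]-[.637,.013],axis=1)<.08)&(p[:,2]>.009)&(p[:,2]<.045)
    if k.any(): print(n,"lid disc",cv2.minEnclosingCircle(p[k][:,:2].astype(np.float32)*1000),"knob",np.median(p[k&(p[:,2]>.027)],0).round(4))
go()
E
python3 see.py
```

```text
t: 33.8
eef_pos: [0.4202, 0.267, 0.2101]
ee_rot: [-3.135, -0.008, 0.178]
force: [-0.2, 0.1, -1.5]
width: 0.0858
gripper_force: 0.0
top brass [447.9 218.1] [ 7  7 48] z13 [ 0.568 -0.319  0.013] depth [ 0.567 -0.318  0.016]
top brass [489.9 237.1] [ 9  9 55] z13 [ 0.524 -0.422  0.013] depth [ 0.524 -0.422  0.014]
top brass [399.3 259.2] [ 8  8 51] z13 [ 0.463 -0.2    0.013] depth [ 0.464 -0.199  0.015]
top brass [450.8 261.3] [ 9  8 52] z13 [ 0.462 -0.326  0.013] depth [ 0.462 -0.326  0.014]
top rim ((475.7034606933594, -18.005142211914062), 35.70196533203125) 190
top lid 0.96 [0.638 0.013 0.015] ((640.3018188476562, 13.460648536682129), 35.463768005371094)
top lid 0.43 [ 0.602 -0.171  0.015] ((602.1620483398438, -170.8757781982422), 29.2898006439209)
top lid disc ((638.6430053710938, 12.51751708984375), 33.80288314819336) knob [0.6376 0.0126 0.0361]
scene brass [239.1 120.2] [ 7  7 38] z13 [ 0.527 -0.419  0.013] depth [ 0.527 -0.419  0.014]
scene brass [277.1 125.6] [ 7  7 37] z13 [ 0.466 -0.322  0.013] depth [ 0.466 -0.322  0.013]
scene brass [251.3 146.3] [ 8  8 43] z13 [ 0.571 -0.315  0.013] depth [ 0.572 -0.313  0.014]
scene brass [307.8 148.2] [ 7  7 37] z13 [ 0.468 -0.196  0.013] depth [ 0.468 -0.196  0.013]
scene brass [279.  185.8] [ 22  18 115] z13 [ 0.615 -0.158  0.013] depth [ 0.619 -0.152  0.014]
scene rim ((479.3221435546875, -14.204203605651855), 36.38100814819336) 257
scene lid 0.31 [0.519 0.282 0.005] ((482.2350769042969, 277.1203308105469), 120.42134094238281)
scene lid disc ((641.8920288085938, 15.374882698059082), 34.57748794555664) knob [0.6433 0.0169 0.0358]
at [0.4175 0.2643 0.2036] psi 10.12 t 34.0 w 0.0872 gf 0.0 F [ 0.2  0.5 -0.4] q6 0.79
```

```bash
cat > st.py <<'E'
from h import *
C,im,d=look("wrist");hsv=cv2.cvtColor(im,cv2.COLOR_RGB2HSV)
m=((hsv[...,1]>110)&(hsv[...,0]>12)&(hsv[...,0]<35)&(hsv[...,2]>90)).astype(np.uint8)
k,l,st,ce=cv2.connectedComponentsWithStats(m)
for i in range(1,k):
    Q=cloud(C,d,l==i)
    if st[i,4]<80 or len(Q)<40: continue
    c=np.median(Q,0)
    if c[2]>.022 or c[2]<.004 or abs(c[0]-.52)>.14: continue
    T=Q[Q[:,2]>.011]
    (x,y),(w,h),an=cv2.minAreaRect(T[:,:2].astype(np.float32)*1000)
    hull=cv2.convexHull(T[:,:2].astype(np.float32)*1000)
    print(ce[i].round(0),st[i,4],"ctr",round(x/1e3,4),round(y/1e3,4),"wh",round(w,1),round(h,1),"ang",round(an,1),"fill",round(cv2.contourArea(hull)/(w*h),2))
E
python3 - <<'E'
from h import *
go((.470,-.06,.22,-106))
E
```

```text
at [0.4175 0.2643 0.2036] psi 10.12 t 34.0 w 0.0872 gf 0.0 F [ 0.2  0.5 -0.4] q6 0.79
[np.float64(-0.21), np.float64(13.14), np.float64(-0.65), np.float64(23.22)]
```

```bash
python3 -m crank '[[[0,1,-0.3,2],[0,2.2,-0.65,4],[0,3.4,-0.65,6],[0,4.6,-0.65,8],[0,5.8,-0.65,10],[0,7,-0.65,12],[0,8.2,-0.65,14],[0,9.4,-0.65,16],[0,10.6,-0.65,18],[0,11.8,-0.65,20],[-0.1,12.8,-0.65,22],[-0.21,13.14,-0.65,23.2]]]'; python3 st.py; python3 - <<'E'
from h import *
go((.466,-.198,.1,-106),(.51,-.20,.28,-90))
E
```

```text
t: 35.5
eef_pos: [0.47, -0.0608, 0.2191]
ee_rot: [3.139, -0.002, -1.854]
force: [0.4, -0.2, 0.1]
width: 0.0876
gripper_force: 0.0
[285.  63.] 269 ctr 0.4643 -0.2024 wh 18.7 19.0 ang 21.4 fill 0.78
[187. 122.] 722 ctr 0.6031 -0.1722 wh 57.2 59.0 ang 72.9 fill 0.8
at [ 0.4697 -0.061   0.2191] psi -106.44 t 35.55 w 0.088 gf 0.0 F [-0.8 -1.4 -0.1] q6 -0.57
[np.float64(5.29), np.float64(-1.42), np.float64(4.77), np.float64(-0.09)]
[np.float64(4.88), np.float64(-3.11), np.float64(-2.44), np.float64(-3.29)]
```

```bash
python3 -m crank '[[[2,-0.5,1,0],[4,-1,3,0],[5.42,-1.42,5,0],[5.42,-1.42,7,0],[5.42,-1.42,8.3,0],[5.42,-1.42,8.62,0],[5.42,-1.42,8.62,0],[5.42,-1.42,8.62,0]]]' 0.3 30; python3 -m crank '[[[0,0,0,0],[0,0,0,0],[0,0,0,0],[0,0,0,0],[0,0,0,0],[0,0,0,0],[0,0,-1.5,0],[0,0,-3,0],[0,0,-4.8,0],[0,0,-4.8,0]]]' 1 30; python3 - <<'E'
from h import *
go((.478,-.0155,.125,-106),(.478,-.0155,.099,-106))
E
```

```text
t: 36.55
eef_pos: [0.469, -0.1993, 0.0066]
ee_rot: [-3.139, 0.0, -1.847]
force: [0.7, 0.9, 0.4]
width: 0.0612
gripper_force: 0.0
t: 37.8
eef_pos: [0.4702, -0.1997, 0.1288]
ee_rot: [-3.135, 0.001, -1.847]
force: [-0.0, -0.5, -1.0]
width: 0.0183
gripper_force: 30.0
at [ 0.4702 -0.1997  0.1288] psi -105.83 t 37.8 w 0.0183 gf 29.999838173389435 F [-0.  -0.5 -1. ] q6 -0.26
[np.float64(-7.17), np.float64(1.71), np.float64(0.15), np.float64(0.03)]
[np.float64(-7.17), np.float64(1.72), np.float64(1.19), np.float64(0.03)]
```

```bash
python3 -m crank '[[[-2,0.5,0,0],[-4.3,1,0,0],[-6.2,1.5,0,0],[-7.17,1.71,0,0],[-7.17,1.71,0.5,0],[-7.17,1.71,1.1,0],[-7.17,1.71,1.1,0],[-7.17,1.71,1.1,0]]]' - 30; python3 - <<'E'
from h import *
go((.478,-.0155,.099,-106))
E
```

```text
t: 38.8
eef_pos: [0.4756, -0.0159, 0.0976]
ee_rot: [3.141, -0.001, -1.848]
force: [-0.1, 0.4, -0.2]
width: 0.0188
gripper_force: 30.0
at [ 0.4756 -0.0159  0.0976] psi -105.9 t 38.8 w 0.0188 gf 29.99986857175827 F [-0.1  0.4 -0.2] q6 -0.66
[np.float64(-0.04), np.float64(-0.09), np.float64(-0.06), np.float64(0.02)]
```

```bash
python3 -m crank '[[[0,0,-0.1,0],[0,0,-0.1,0],[0,0,-0.1,0],[0,0,-2,0],[0,0,-4,0],[0,0,-6,0],[0,0,-6,0]]]' 0.3 30; python3 - <<'E'
from h import *
go((.52,-.19,.26,-92))
E
```

```text
t: 39.67
eef_pos: [0.4779, -0.0149, 0.2521]
ee_rot: [-3.135, 0.004, -1.847]
force: [0.4, 0.1, -1.1]
width: 0.0613
gripper_force: 0.0
at [ 0.4779 -0.0149  0.2521] psi -105.83 t 39.67 w 0.0613 gf 0.0 F [ 0.4  0.1 -1.1] q6 -0.66
[np.float64(6.28), np.float64(-3.54), np.float64(-0.32), np.float64(-2.77)]
```

```bash
python3 -m crank '[[[2,-1.1,0,-1],[4,-2.2,0,-2],[6.28,-3.54,-0.3,-2.77],[6.28,-3.54,-0.3,-2.77],[6.28,-3.54,-0.3,-2.77]]]'; python3 st.py;  python3 - <<'E'
from h import *
C,im,d=look("top");P=cloud(C,d,np.ones((400,640),bool))
k=(np.linalg.norm(P[:,:2]-[.477,-.017],axis=1)<.025)&(P[:,2]<.085); print("inside barrel z",np.percentile(P[k,2],[5,50,95]),k.sum())
k=(np.linalg.norm(P[:,:2]-[.48,-.015],axis=1)<.09)&(P[:,2]>.085)&(P[:,2]<.105);print("rim",(cv2.minEnclosingCircle(P[k][:,:2].astype(np.float32)*1000)),k.sum())
hsv=cv2.cvtColor(im,cv2.COLOR_RGB2HSV)
m=((hsv[...,1]>100)&(hsv[...,0]>8)&(hsv[...,0]<30)&(hsv[...,2]>50)).astype(np.uint8)
k,l,st,ce=cv2.connectedComponentsWithStats(m)
for i in range(1,k):
    X=onz(C,[ce[i]],.02)[0]
    if st[i,4]>10 and st[i,4]<200 and .4<X[0]<.66 and -.5<X[1]<.15: print(ce[i].round(1),st[i,2:],X.round(3))
go((.466,-.325,.004,-92))
E
```

```text
t: 40.3
eef_pos: [0.5173, -0.1908, 0.2542]
ee_rot: [3.14, 0.0, -1.608]
force: [-0.4, -0.1, 0.8]
width: 0.0616
gripper_force: 0.0
[354.  66.] 217 ctr 0.4628 -0.3282 wh 17.9 18.7 ang 76.1 fill 0.8
[271.  76.] 230 ctr 0.5679 -0.3209 wh 18.0 17.6 ang 88.6 fill 0.94
[254. 188.] 498 ctr 0.603 -0.1728 wh 58.8 58.1 ang 87.2 fill 0.79Traceback (most recent call last):
  File "<stdin>", line 3, in <module>
    return _quantile_unchecked(
        a, q, axis, out, overwrite_input, method, keepdims, weights)
    return _ureduce(a,
                    func=_quantile_ureduce_func,
    ...<5 lines>...
                    overwrite_input=overwrite_input,
                    method=method)
    r = func(a, **kwargs)
    result = _quantile(arr,
                       quantiles=q,
    ...<2 lines>...
                       out=out,
                       weights=wgt)
    slices_having_nans = np.isnan(arr[-1, ...])
                                  ~~~^^^^^^^^^
IndexError: index -1 is out of bounds for axis 0 with size 0
```

```bash
cat > bc.py <<'E'
from h import *
C,im,d=look("top");P=cloud(C,d,np.ones((400,640),bool))
k=(np.linalg.norm(P[:,:2]-[.477,-.017],axis=1)<.1);print("pts",k.sum(),np.percentile(P[k,2],[5,50,95]) if k.any() else '')
k=(np.linalg.norm(P[:,:2]-[.48,-.015],axis=1)<.09)&(P[:,2]>.085)&(P[:,2]<.105)
if k.any(): print("rim",(cv2.minEnclosingCircle(P[k][:,:2].astype(np.float32)*1000)),k.sum())
k=(np.linalg.norm(P[:,:2]-[.477,-.017],axis=1)<.025)
if k.any():print("inside",np.percentile(P[k,2],[5,50,95]).round(3))
hsv=cv2.cvtColor(im,cv2.COLOR_RGB2HSV)
m=((hsv[...,1]>100)&(hsv[...,0]>8)&(hsv[...,0]<30)&(hsv[...,2]>50)).astype(np.uint8)
k,l,st,ce=cv2.connectedComponentsWithStats(m)
for i in range(1,k):
    X=onz(C,[ce[i]],.02)[0]
    if st[i,4]>10 and st[i,4]<200 and .4<X[0]<.66 and -.5<X[1]<.15: print(ce[i].round(1),st[i,2:],X.round(3))
go((.4645,-.326,.004,-92),(.569,-.319,.004,-92))
E
python3 bc.py
```

```text
pts 18979 [0.64914983 0.6814704  0.72817184]
inside [0.679 0.689 0.7  ]
[298. 195.] [12 12 42] [0.614 0.052 0.02 ]
[324.1 190.8] [ 5  4 12] [ 0.626 -0.012  0.02 ]
[324.6 195.3] [ 30  16 144] [ 0.615 -0.014  0.02 ]
[379.2 196.2] [ 4  9 13] [ 0.616 -0.148  0.02 ]
[403.9 196. ] [ 5  9 12] [ 0.619 -0.209  0.02 ]
[342.7 197. ] [ 8  8 26] [ 0.612 -0.058  0.02 ]
[308.4 198.4] [ 6  6 12] [0.606 0.026 0.02 ]
[366.3 198.3] [ 7  5 11] [ 0.61  -0.116  0.02 ]
[397.  197.3] [ 7  4 12] [ 0.615 -0.192  0.02 ]
[412.4 201.2] [ 8 10 24] [ 0.606 -0.23   0.02 ]
[370.7 218.4] [ 8  7 16] [ 0.561 -0.128  0.02 ]
[276.8 240.7] [ 5  7 13] [0.5  0.1  0.02]
[501.9 251.1] [ 9  9 55] [ 0.49  -0.449  0.02 ]
[428.3 258.3] [ 3 13 30] [ 0.467 -0.27   0.02 ]
[450.8 261.6] [ 9  8 57] [ 0.461 -0.325  0.02 ]
[321.1 283. ] [ 8  6 14] [ 0.401 -0.011  0.02 ]
at [ 0.5177 -0.1894  0.2551] psi -91.95 t 40.45 w 0.0616 gf 0.0 F [-0.2  0.   0.7] q6 -0.04
[np.float64(5.53), np.float64(1.94), np.float64(10.04), np.float64(0.01)]
[np.float64(5.11), np.float64(-2.23), np.float64(10.04), np.float64(0.01)]
```

```bash
python3 -m crank '[[[2,0.7,1,0],[4,1.4,3,0],[5.53,1.94,5,0],[5.53,1.94,7,0],[5.53,1.94,9,0],[5.53,1.94,9.9,0],[5.53,1.94,10.05,0],[5.53,1.94,10.05,0]]]' 0.3 30; python3 -m crank '[[[0,0,0,0],[0,0,0,0],[0,0,0,0],[0,0,0,0],[0,0,0,0],[0,0,0,0],[0,0,-1.5,0],[0,0,-3,0],[0,0,-4.9,0],[0,0,-4.9,0]]]' 1 30; python3 - <<'E'
from h import *
go((.478,-.0155,.127,-106),(.478,-.0155,.1,-106))
E
```

```text
t: 41.45
eef_pos: [0.4655, -0.3265, 0.0049]
ee_rot: [-3.141, -0.0, -1.604]
force: [1.0, -0.6, -0.2]
width: 0.0617
gripper_force: 0.0
t: 42.7
eef_pos: [0.467, -0.328, 0.1305]
ee_rot: [-3.135, -0.002, -1.605]
force: [1.3, 0.9, -1.7]
width: 0.0184
gripper_force: 30.0
at [ 0.467  -0.328   0.1305] psi -91.98 t 42.7 w 0.0184 gf 29.999894499778748 F [ 1.3  0.9 -1.7] q6 0.23
[np.float64(-12.51), np.float64(-0.01), np.float64(0.11), np.float64(2.8)]
[np.float64(-12.51), np.float64(-0.0), np.float64(1.19), np.float64(2.8)]
```

```bash
python3 -m crank '[[[-2,0,0,0],[-4.4,0,0,0],[-6.8,0,0,0],[-9.2,0,0,0],[-11.2,0,0,0],[-12.4,0.03,0,0],[-12.55,0.03,0.4,0],[-12.55,0.03,1,0],[-12.55,0.03,1,0],[-12.55,0.03,1,0]]]' - 30; python3 - <<'E'
from h import *
go((.478,-.0155,.099,-106))
E
```

```text
t: 43.95
eef_pos: [0.4748, -0.0139, 0.1015]
ee_rot: [3.141, -0.0, -1.607]
force: [0.4, -0.5, -0.2]
width: 0.0187
gripper_force: 30.0
at [ 0.4748 -0.0139  0.1015] psi -92.05 t 43.95 w 0.0187 gf 29.999908804893494 F [ 0.4 -0.5 -0.2] q6 -0.42
[np.float64(0.06), np.float64(-0.13), np.float64(0.1), np.float64(2.79)]
```

```bash
python3 -m crank '[[[0,0,0,0],[0,0,0,0],[0,0,0,0],[0,0,-2,0],[0,0,-2,0]]]' 0.3 30; python3 - <<'E'
from h import *
go((.569,-.319,.12,-91),(.569,-.319,.003,-91))
E
```

```text
t: 44.58
eef_pos: [0.4773, -0.0128, 0.155]
ee_rot: [-3.135, 0.002, -1.605]
force: [-0.5, -0.2, -1.0]
width: 0.0599
gripper_force: 0.0
at [ 0.4773 -0.0128  0.155 ] psi -91.97 t 44.58 w 0.0599 gf 0.0 F [-0.5 -0.2 -1. ] q6 -0.42
[np.float64(12.12), np.float64(-4.08), np.float64(1.4), np.float64(-0.19)]
[np.float64(12.12), np.float64(-4.05), np.float64(6.08), np.float64(-0.19)]
```

```bash
python3 -m crank '[[[2,-0.7,0,0],[4.4,-1.5,0,0],[6.8,-2.3,0,0],[9,-3,0,0],[11,-3.7,0.3,0],[12.12,-4.07,1.5,-0.2],[12.12,-4.07,3.5,-0.2],[12.12,-4.07,5.2,-0.2],[12.12,-4.07,5.95,-0.2],[12.12,-4.07,5.95,-0.2],[12.12,-4.07,5.95,-0.2]]]' 0.3 30; python3 -m crank '[[[0,0,0,0],[0,0,0,0],[0,0,0,0],[0,0,0,0],[0,0,0,0],[0,0,0,0],[0,0,-1.5,0],[0,0,-3,0],[0,0,-4.9,0],[0,0,-4.9,0],[0,0,-4.9,0]]]' 1 30; python3 - <<'E'
from h import *
go((.479,-.0155,.127,-91),(.479,-.0155,.1,-91))
E
```

```text
t: 45.95
eef_pos: [0.5666, -0.3198, 0.0035]
ee_rot: [-3.14, -0.0, -1.588]
force: [-0.3, 0.8, 0.2]
width: 0.0612
gripper_force: 0.0
t: 47.32
eef_pos: [0.5655, -0.3195, 0.1251]
ee_rot: [3.142, 0.0, -1.589]
force: [0.1, 0.1, -1.9]
width: 0.0174
gripper_force: 30.0
at [ 0.5655 -0.3195  0.1251] psi -91.03 t 47.33 w 0.0174 gf 29.99985694885254 F [ 0.1  0.1 -1.9] q6 0.2
[np.float64(-12.1), np.float64(3.68), np.float64(-0.07), np.float64(-0.01)]
[np.float64(-12.1), np.float64(3.68), np.float64(1.01), np.float64(-0.01)]
```

```bash
python3 -m crank '[[[-2,0.6,0,0],[-4.2,1.3,0,0],[-6.5,2,0,0],[-8.8,2.7,0,0],[-10.8,3.3,0,0],[-12.1,3.6,0,0],[-12.1,3.6,0.4,0],[-12.1,3.6,0.95,0],[-12.1,3.6,0.95,0],[-12.1,3.6,0.95,0]]]' - 30; python3 -m crank '[[[0,0,0,0],[0,0,0,0],[0,0,0,0],[0,0,-2,0],[0,0,-4,0],[0,0,-5,0]]]' 0.3 30; python3 - <<'E'
from h import *
go((.50,-.29,.23,-100))
E
```

```text
t: 48.58
eef_pos: [0.4812, -0.0166, 0.1011]
ee_rot: [3.141, -0.001, -1.59]
force: [0.1, -0.5, -0.4]
width: 0.0175
gripper_force: 30.0
t: 49.32
eef_pos: [0.4823, -0.0155, 0.2297]
ee_rot: [-3.138, 0.001, -1.588]
force: [0.9, 0.4, -1.5]
width: 0.0609
gripper_force: 0.0
at [ 0.4823 -0.0155  0.2297] psi -90.99 t 49.33 w 0.0609 gf 0.0 F [ 0.9  0.4 -1.5] q6 -0.39
[np.float64(10.96), np.float64(-0.9), np.float64(-0.02), np.float64(1.8)]
```

```bash
python3 -m crank '[[[2,-0.2,0,0],[4.4,-0.4,0,0],[6.8,-0.6,0,0],[9,-0.8,0,0],[10.6,-0.9,0,0],[10.96,-0.9,0,0],[10.96,-0.9,0,0]]]'; python3 st.py; python3 - <<'E'
from h import *
go((.49,-.449,.003,-91))
C,im,d=look("scene");P=cloud(C,d,np.ones((400,640),bool))
k=(np.linalg.norm(P[:,:2]-[.48,-.015],axis=1)<.06)&(P[:,2]>.085)&(P[:,2]<.105);print("rim",(cv2.minEnclosingCircle(P[k][:,:2].astype(np.float32)*1000)),k.sum())
hsv=cv2.cvtColor(im,cv2.COLOR_RGB2HSV)
m=((hsv[...,1]>100)&(hsv[...,0]>8)&(hsv[...,0]<30)&(hsv[...,2]>50)).astype(np.uint8)
k,l,st,ce=cv2.connectedComponentsWithStats(m)
for i in range(1,k):
    X=onz(C,[ce[i]],.013)[0]
    if st[i,4]>10 and st[i,4]<200 and .35<X[0]<.66 and -.55<X[1]<.15: print(ce[i].round(1),st[i,2:],X.round(3))
E
```

```text
t: 50.2
eef_pos: [0.4987, -0.2903, 0.2263]
ee_rot: [3.141, 0.0, -1.59]
force: [0.4, 0.2, 0.5]
width: 0.0617
gripper_force: 0.0
[319.  39.] 289 ctr 0.4905 -0.4541 wh 18.4 18.7 ang 41.9 fill 0.89
at [ 0.4988 -0.2897  0.2265] psi -91.03 t 50.25 w 0.0614 gf 0.0 F [0.2 0.2 0.7] q6 0.17
[np.float64(6.38), np.float64(0.24), np.float64(8.94), np.float64(-0.01)]
rim ((478.1578369140625, -13.284534454345703), 36.696136474609375) 256
[241.5 110. ] [ 6  7 38] [ 0.493 -0.447  0.013]
[279.2 185.7] [ 23  18 122] [ 0.614 -0.158  0.013]
```

```bash
python3 -m crank '[[[2,0.1,0.5,-2],[4,0.2,1.5,-4],[6,0.22,3,-6],[6.5,0.22,4.5,-8],[6.5,0.22,6,-8.6],[6.5,0.22,7.5,-8.6],[6.5,0.22,8.5,-8.6],[6.5,0.22,8.93,-8.6],[6.5,0.22,8.93,-8.6],[6.5,0.22,8.93,-8.6]]]' 0.3 30; python3 -m crank '[[[0,0,0,0],[0,0,0,0],[0,0,0,0],[0,0,0,0],[0,0,0,0],[0,0,0,0],[0,0,-1.5,0],[0,0,-3,0],[0,0,-4.9,0],[0,0,-4.9,0],[0,0,-4.9,0]]]' 1 30; python3 - <<'E'
from h import *
go((.479,-.0155,.127,-91))
E
```

```text
t: 51.55
eef_pos: [0.4916, -0.4526, 0.0048]
ee_rot: [-3.141, -0.002, -0.837]
force: [-0.3, -0.1, 0.4]
width: 0.0611
gripper_force: 0.0
t: 52.92
eef_pos: [0.4904, -0.4522, 0.1257]
ee_rot: [-3.141, 0.0, -0.838]
force: [0.8, 0.3, -2.0]
width: 0.0178
gripper_force: 30.0
at [ 0.4904 -0.4522  0.1257] psi -48.03 t 52.92 w 0.0178 gf 29.99984174966812 F [ 0.8  0.3 -2. ] q6 1.19
[np.float64(-13.29), np.float64(-11.35), np.float64(-0.05), np.float64(8.59)]
```

```bash
python3 -m crank '[[[-1.5,-1.3,-0.2,0],[-3.2,-2.7,-0.2,1],[-4.9,-4.2,-0.2,2.5],[-6.6,-5.6,-0.2,4],[-8.3,-7.1,-0.2,5.5],[-10,-8.5,-0.2,7],[-11.5,-9.8,-0.2,8.5],[-12.7,-10.9,0,8.6],[-13.29,-11.35,0.2,8.6],[-13.29,-11.35,0.95,8.6],[-13.29,-11.35,0.95,8.6],[-13.29,-11.35,0.95,8.6]]]' - 30; python3 - <<'E'
from h import *
go((.479,-.0155,.1,-91))
E
```

```text
t: 54.42
eef_pos: [0.479, -0.016, 0.1019]
ee_rot: [3.141, -0.001, -1.589]
force: [-0.6, -0.4, 0.2]
width: 0.0174
gripper_force: 30.0
at [ 0.479  -0.016   0.1019] psi -91.02 t 54.42 w 0.0174 gf 29.99984622001648 F [-0.6 -0.4  0.2] q6 -0.4
[np.float64(-0.02), np.float64(0.0), np.float64(0.08), np.float64(-0.0)]
```

```bash
python3 -m crank '[[[0,0,0,0],[0,0,0,0],[0,0,0,0],[0,0,-2,0],[0,0,-4,0],[0,5,-4,0],[0,5,-4,0],[-2,6,-4,0],[-5,6,-4,0],[-5,6,-4,0]]]' 0.3 30; python3 see.py; python3 - <<'E'
from h import *
C,im,d=look("wrist");P=cloud(C,d,np.ones((400,640),bool))
k=(np.linalg.norm(P[:,:2]-[.478,-.0155],axis=1)<.024)&(P[:,2]>0)&(P[:,2]<.13); print("in barrel",k.sum(),np.percentile(P[k,2],[5,50,95]) if k.any() else '')
save("w14.png",im)
E
```

```text
t: 55.68
eef_pos: [0.3313, 0.115, 0.2029]
ee_rot: [-3.14, 0.002, -1.584]
force: [0.2, -0.6, 0.4]
width: 0.0612
gripper_force: 0.0
top rim ((475.7075500488281, -17.9797420501709), 35.67920684814453) 187
top lid 0.63 [0.637 0.012 0.015] ((640.80712890625, 12.017054557800293), 35.69804382324219)
top lid disc ((647.902099609375, 28.666929244995117), 66.11003112792969) knob [0.6378 0.0127 0.0358]
scene brass [279.1 185.5] [ 22  18 114] z13 [ 0.614 -0.158  0.013] depth [ 0.617 -0.154  0.013]
scene rim ((478.6976013183594, -13.114282608032227), 36.966758728027344) 257
scene lid 0.56 [0.645 0.02  0.015] ((642.5113525390625, 15.0032377243042), 34.913909912109375)
scene lid disc ((642.5113525390625, 15.0032377243042), 34.913909912109375) knob [0.6434 0.0165 0.0357]
at [0.3312 0.1113 0.2018] psi -91.0 t 55.88 w 0.0613 gf 0.0 F [-0.3  0.  -0.1] q6 -0.92
in barrel 656 [0.01850383 0.04054721 0.05016296]
```

```bash
python3 - <<'E'
from h import *
go((.6405,.0147,.15,-91),(.6405,.0147,.018,-91))
E
```

```text
at [0.3313 0.111  0.2018] psi -91.06 t 55.92 w 0.0613 gf 0.0 F [ 0.5  0.5 -0. ] q6 -0.92
[np.float64(3.62), np.float64(-12.44), np.float64(2.07), np.float64(-0.01)]
[np.float64(3.62), np.float64(-12.44), np.float64(7.35), np.float64(-0.01)]
```

```bash
python3 -m crank '[[[0.6,-2,0,0],[1.2,-4.2,0,0],[1.9,-6.5,0.5,0],[2.6,-8.8,1,0],[3.2,-11,1.5,0],[3.62,-12.44,2,0],[3.62,-12.44,3.5,0],[3.62,-12.44,5.2,0],[3.62,-12.44,6.8,0],[3.62,-12.44,7.35,0],[3.62,-12.44,7.35,0],[3.62,-12.44,7.35,0]]]' 0.3 30; python3 -m crank '[[[0,0,0,0],[0,0,0,0],[0,0,0,0],[0,0,0,0],[0,0,0,0],[0,0,0,0]]]' 1 30; python3 -m crank '[[[0,0,-1,0],[0,0,-2,0],[0,0,-4,0],[0,0,-5,0],[0,0,-5,0],[0,0,-5,0]]]' 1 30;python3 - <<'E'
from h import *
p,R,s=pose()
for n in("top","scene"):
    C,im,d=look(n);P=cloud(C,d,np.ones((400,640),bool))
    k=(np.linalg.norm(P[:,:2]-p[:2],axis=1)<.06)&(abs(P[:,2]-(p[2]-.004))<.008)
    if k.any(): print(n,"disc",k.sum(),cv2.minEnclosingCircle(P[k][:,:2].astype(np.float32)*1000),np.percentile(P[k,2],[5,50,95]).round(3))
go((.478,-.0155,.15,-91))
E
```

```text
t: 57.42
eef_pos: [0.642, 0.0157, 0.02]
ee_rot: [-3.139, 0.0, -1.589]
force: [0.5, 0.2, 0.4]
width: 0.0616
gripper_force: 0.0
t: 58.18
eef_pos: [0.6408, 0.016, 0.0184]
ee_rot: [3.142, -0.0, -1.588]
force: [0.2, 0.1, 1.8]
width: 0.0211
gripper_force: 30.0
t: 58.92
eef_pos: [0.6401, 0.0159, 0.1424]
ee_rot: [3.14, 0.0, -1.589]
force: [-0.4, -0.2, -1.4]
width: 0.0211
gripper_force: 30.0
top disc 5 ((642.82958984375, -18.197906494140625), 2.482764482498169) [0.136 0.137 0.14 ]
scene disc 280 ((642.4232177734375, 20.126502990722656), 32.8405876159668) [0.135 0.138 0.141]
at [0.64   0.0158 0.1418] psi -91.03 t 59.02 w 0.021 gf 29.99971145298332 F [ 0.3 -0.1 -0.6] q6 -0.35
[np.float64(1.37), np.float64(6.46), np.float64(-0.31), np.float64(-0.01)]
```

```bash
python3 -m crank '[[[0.4,2,0,0],[0.8,4,0,0],[1.2,5.6,0,0],[1.32,6.48,0,0],[1.32,6.48,0.3,0],[1.32,6.48,0.6,0],[1.32,6.48,0.6,0],[1.32,6.48,0.6,0]]]' 1 30;python3 - <<'E'
from h import *
from scipy.optimize import least_squares
p,R,s=pose()
C,im,d=look("scene");P=cloud(C,d,np.ones((400,640),bool))
near=np.linalg.norm(P[:,:2]-[.478,-.0155],axis=1)
k=(near<.06)&(abs(P[:,2]-(p[2]-.005))<.009);print("lid",k.sum(),cv2.minEnclosingCircle(P[k][:,:2].astype(np.float32)*1000),np.median(P[k,2]))
k=(near<.06)&(P[:,2]>.01)&(P[:,2]<.085);Q=P[k][:,:2]
# octagon sides facing the camera: fit support lines along outward normals
for an in range(-16,345,45):
    n=np.array([np.cos(np.radians(an)),np.sin(np.radians(an))]);h=np.percentile((Q-[.478,-.0155])@n,97)
    print(an,round(h,4),end=' ; ')
go((.4775,-.0143,.104,-91))
save("s15.png",im,5,(290,120,430,240))
E
```

```text
t: 60.02
eef_pos: [0.4786, -0.0141, 0.1279]
ee_rot: [3.141, -0.0, -1.588]
force: [0.3, -0.7, -0.9]
width: 0.0212
gripper_force: 30.0
lid 207 ((480.74969482421875, -5.591790199279785), 33.02631378173828) 0.12394511703512967
-16 0.0336 ; 29 0.0351 ; 74 0.035 ; 119 0.033 ; 164 0.0291 ; 209 0.029 ; 254 0.0277 ; 299 0.0291 ; 344 0.0336 ; at [ 0.4786 -0.0142  0.1281] psi -91.02 t 60.08 w 0.0206 gf 29.999836971983314 F [ 0.3  0.2 -1. ] q6 -0.4
[np.float64(0.01), np.float64(0.05), np.float64(0.96), np.float64(-0.0)]
```

```bash
python3 - <<'E'
from h import *
p,R,s=pose()
C,im,d=look("scene");P=cloud(C,d,np.ones((400,640),bool))
near=np.linalg.norm(P[:,:2]-[.478,-.0155],axis=1)
k=(near<.06)&(abs(P[:,2]-(p[2]-.004))<.005);Q=P[k];print(np.percentile(Q[:,2],[5,50,95]))
for an in range(-61,150,15):
    n=np.array([np.cos(np.radians(an)),np.sin(np.radians(an))]);h=(Q[:,:2]-p[:2])@n; print(an,np.percentile(h,[95,98,100]).round(4),end=' ; ')
lt=[r for r in arm.trace("lid_knob","scene")]
for r in lt:
    print(r["score"],r["extent"])
    # model: project disc centred at offset dy, compare mask outline
    e=r["extent"]; 
    if abs(proj(C,[p[0],p[1],.12])[0][0]-e[0]-e[2]/2)>25: continue
    for dy in(-.004,-.002,0,.002,.004,.006):
      for dx in(0,.003):
        t=np.linspace(0,6.28,60);D=np.c_[p[0]+dx+.034*np.cos(t),p[1]+dy+.034*np.sin(t),0*t+p[2]-.007]
        u=proj(C,D); print(dx,dy,"left",u[:,0].min().round(1),"right",u[:,0].max().round(1),"bottom",u[:,1].max().round(1))
E
```

```text
[0.12135236 0.12412884 0.12679564]
-61 [0.0099 0.0127 0.015 ] ; -46 [0.0172 0.0197 0.0224] ; -31 [0.0227 0.0248 0.0283] ; -16 [0.0268 0.0299 0.0322] ; -1 [0.0306 0.0328 0.034 ] ; 14 [0.0326 0.0339 0.0344] ; 29 [0.0326 0.0335 0.0354] ; 44 [0.0331 0.0344 0.0355] ; 59 [0.0324 0.0334 0.0356] ; 74 [0.0316 0.0326 0.0336] ; 89 [0.0299 0.0314 0.0337] ; 104 [0.0298 0.0317 0.0328] ; 119 [0.0296 0.0308 0.0324] ; 134 [0.029  0.0308 0.0318] ; 149 [0.0279 0.0303 0.0319] ; 0.7 [350.6, 153.7, 21.7, 19.1]
0 -0.004 left 343.3 right 371.7 bottom 168.0
0.003 -0.004 left 342.5 right 370.9 bottom 168.7
0 -0.002 left 343.9 right 372.3 bottom 168.5
0.003 -0.002 left 343.1 right 371.5 bottom 169.2
0 0 left 344.6 right 373.0 bottom 168.9
0.003 0 left 343.7 right 372.2 bottom 169.6
0 0.002 left 345.2 right 373.6 bottom 169.4
0.003 0.002 left 344.4 right 372.8 bottom 170.1
0 0.004 left 345.8 right 374.3 bottom 169.8
0.003 0.004 left 345.0 right 373.5 bottom 170.5
0 0.006 left 346.4 right 374.9 bottom 170.3
0.003 0.006 left 345.6 right 374.2 bottom 171.0
```

View pics/s15.png

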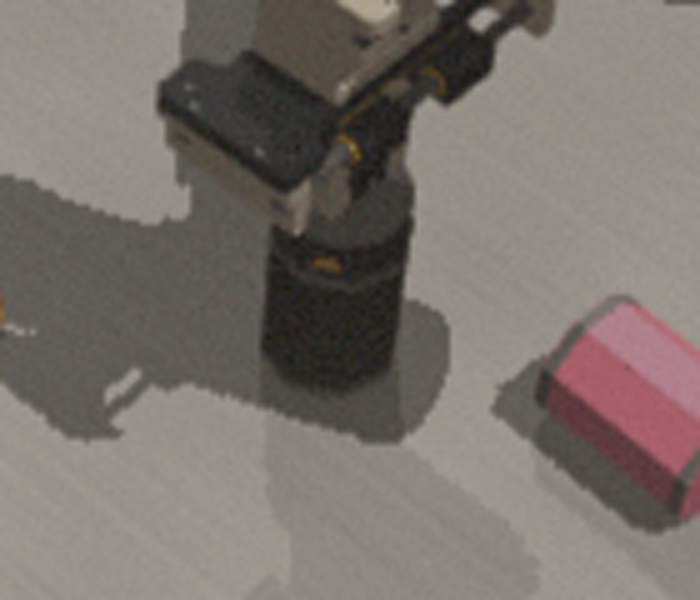

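```bash
python3 -m crank '[[[0,0,0.2,0],[0,0,0.4,0],[0,0,0.6,0],[0,0,0.75,0],[0,0,0.85,0],[0,0,0.92,0],[0,0,0.92,0]]]' 1 30; python3 - <<'E'
from h import *
go()
C,im,d=look("scene");P=cloud(C,d,np.ones((400,640),bool))
p,R,s=pose()
k=(np.linalg.norm(P[:,:2]-p[:2],axis=1)<.033)&(P[:,2]>.09)&(P[:,2]<.112);k&=(P[:,1]-p[1]>.01);print(k.sum(),np.percentile(P[k,2],[5,50,95]))
E
```

```text
t: 61.05
eef_pos: [0.4783, -0.0142, 0.1054]
ee_rot: [-3.141, 0.0, -1.588]
force: [-0.4, 0.4, -1.2]
width: 0.0208
gripper_force: 30.0
at [ 0.4783 -0.0142  0.1054] psi -91.01 t 61.05 w 0.0208 gf 29.99986948329024 F [-0.4  0.4 -1.2] q6 -0.4
156 [0.09611312 0.10124351 0.10467405]
```

```bash
python3 -m crank '[[[0,0,0,0],[0,0,0,0],[0,0,0,0],[0,0,0,0],[0,0,-0.5,0],[0,0,-1.5,0],[0,0,-3,0],[0,0,-5,0],[-3,4,-5,0],[-3,7,-5,0],[-3,7,-5,0]]]' 0.3 3; python3 - <<'E'
from h import *
go()
for n in("top","scene"):
    C,im,d=look(n);P=cloud(C,d,np.ones((400,640),bool))
    near=np.linalg.norm(P[:,:2]-[.478,-.015],axis=1)
    k=(near<.05)&(P[:,2]>.085)&(P[:,2]<.112);Q=P[k];print(n,"disc",k.sum(),cv2.minEnclosingCircle(Q[:,:2].astype(np.float32)*1000),np.percentile(Q[:,2],[10,50,90]).round(4))
    m=(abs(Q[:,2]-.1015)<.004);A=np.c_[Q[m][:,:2]-[.478,-.015],np.ones(m.sum())];print("slope",np.linalg.lstsq(A,Q[m][:,2],rcond=None)[0].round(3))
    k=(near<.05)&(P[:,2]>.112)&(P[:,2]<.14);print("knob",k.sum(),np.median(P[k],0).round(4),P[k,2].max())
    hsv=cv2.cvtColor(im,cv2.COLOR_RGB2HSV)
    mm=((hsv[...,1]>100)&(hsv[...,0]>8)&(hsv[...,0]<30)&(hsv[...,2]>50)).astype(np.uint8)
    k,l,st,ce=cv2.connectedComponentsWithStats(mm)
    for i in range(1,k):
        X=onz(C,[ce[i]],.013)[0]
        if 15<st[i,4]<200 and .35<X[0]<.66 and -.55<X[1]<.35: print("brass",ce[i].round(1),st[i,2:],X.round(3))
    k=(abs(P[:,0]-.5)<.13)&(abs(P[:,1]-.28)<.05)&(P[:,2]>.014)&(P[:,2]<.06);W=P[k]
    print("scoop",cv2.minAreaRect(W[:,:2].astype(np.float32)*1000),np.percentile(W[:,2],99))
    for th in("jarlid_c","scissors_c","amber_c","pot_white_c"):
        r=arm.trace(th,n); print(th,[(round(q["score"],2),np.median(cloud(C,d,q["mask"]),0).round(3)) for q in r[:1]])
E
```

```text
t: 62.48
eef_pos: [0.3087, 0.0621, 0.231]
ee_rot: [-3.141, 0.001, -1.59]
force: [-1.4, 2.2, 1.6]
width: 0.0614
gripper_force: 0.0
at [0.3087 0.0621 0.231 ] psi -91.13 t 62.48 w 0.0614 gf 0.0 F [-1.4  2.2  1.6] q6 -0.87
top disc 647 ((475.6429443359375, -18.0070743560791), 35.625) [0.0977 0.101  0.1041]
slope [0.002 0.004 0.101]
knob 76 [ 0.4759 -0.0174  0.1235] 0.1277499225388834
brass [387.5 203.4] [ 25  24 153] [ 0.6   -0.17   0.013]
brass [206.2 274.8] [  9  31 183] [0.413 0.27  0.013]
scoop ((485.178955078125, 276.91741943359375), (224.1731719970703, 58.498844146728516), 10.083134651184082) 0.04309566731711771
jarlid_c [(0.8, array([ 0.602, -0.17 ,  0.015]))]
scissors_c [(0.69, array([ 0.742, -0.049,  0.008]))]
amber_c [(0.64, array([0.732, 0.191, 0.066]))]
pot_white_c [(0.87, array([ 0.733, -0.216,  0.084]))]
scene disc 498 ((480.2993469238281, -13.112866401672363), 35.99964141845703) [0.0931 0.1009 0.1036]
slope [-0.012  0.001  0.101]
knob 72 [ 0.4828 -0.0135  0.1222] 0.12642176119575854
brass [279.  185.6] [ 23  18 116] [ 0.614 -0.158  0.013]
brass [464.1 230.1] [ 17  25 150] [0.4   0.263 0.013]
scoop ((489.44024658203125, 280.2004699707031), (221.38818359375, 56.924560546875), 10.00197696685791) 0.04284508922780249
jarlid_c [(0.58, array([0.505, 0.005, 0.048]))]
scissors_c [(0.95, array([ 0.744, -0.043,  0.007]))]
amber_c [(0.59, array([0.751, 0.206, 0.062]))]
pot_white_c [(0.85, array([ 0.753, -0.203,  0.064]))]
```

```bash
python3 -c "
from station import arm
print(arm.job_done())"
```

```text
the job is handed in; nothing more can be done
None
```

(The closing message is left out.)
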